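# Sort reclaimed flare nuts over a bar grate

## Task

The scoop holds a mix of small and large brass flare nuts: tip it out low over the bar grate so that the small nuts drop through into the catch pan and the two large ones stay on top, with none lost over the side. Stand the empty scoop back on the bench, pick the two large nuts off the bars and put them in the grey tray, without dropping them from high. Leave the other things on the bench where they are.

Things in the scene. Friction and masses are not known exactly. Their poses are not given: they have to be found in the camera images.
- sifter: Bar grate over its catch pan, one fixed sheet-steel unit. Origin under its centre on the bench. Pan 206 (x) by 198 mm (y) outside, walls and floor 3 mm. Above it the sheet flares outward at 45 degrees to a rim 92 mm above the bench, 266 (x) by 258 mm (y) over all.
- grate (a point): Centre of the barred opening (200 mm in x, 192 mm in y) at the level of the bar tops, 65 mm above the bench; axes as sifter. Five round 6 mm steel bars run along x at y = -66, -33, 0, 33, 66 mm; clear gaps 27 mm, also between the outer bars and the walls.
- scoop: Loose aluminium hand scoop, 0.22 kg empty, about 0.56 kg loaded. Origin under its centre, z up through its open top, mouth at +x. Flat floor 140 (x) by 116 mm (y), 3 mm thick; back wall at -x 45 mm high; side walls 45 mm high as far as x = 28 mm, then 30 mm to the mouth; no wall across the mouth. A grip runs along x above it, over the load's centre of mass.
- scoop_grip (a point): Centre of the scoop's wooden grip, 19 mm behind the scoop's centre (-x), 98 mm above its underside. A flat-sided bar 106 mm long (x), 18 mm wide (y), 24 mm high (z), borne by a plate at its rear end only, so it can be pinched across y from above or leaning along x; 41 mm free between it and the walls' top level. Axes as scoop.
- scoop_mouth (a point): Middle of the scoop's pouring edge, on its floor, 70 mm ahead of its centre and 3 mm above its underside. Axes as scoop. Nuts begin to slide out when the floor slopes 15 to 25 degrees (it varies), and all are out by about 40.
- tray: Fixed open grey plastic tray, 145 mm (x) by 125 mm (y) by 40 mm high outside, walls and floor 4 mm, empty at the start. Origin under its centre on the bench.
- large_a: One of two large brass flare nuts, 0.11 kg: hexagon 36 mm across the flats (42 mm over corners) and 20 mm long, then a round collar 30 tapering to 26 mm; 33 mm long in all. Origin at its middle, z along its axis towards the collar. Too big for the grate's gaps. Starts in the back of the scoop, standing on its hexagon.
- large_b: One of two large brass flare nuts, 0.11 kg: hexagon 36 mm across the flats (42 mm over corners) and 20 mm long, then a round collar 30 tapering to 26 mm; 33 mm long in all. Origin at its middle, z along its axis towards the collar. Too big for the grate's gaps. Starts in the back of the scoop, standing on its hexagon.
- small_0: One of six small brass flare nuts, 0.02 kg: hexagon 17 mm across the flats, 17 mm long in all. Origin at its middle, z along its axis. Falls through the grate's gaps. Starts in the scoop, nearer the mouth.
- small_1: One of six small brass flare nuts, 0.02 kg: hexagon 17 mm across the flats, 17 mm long in all. Origin at its middle, z along its axis. Falls through the grate's gaps. Starts in the scoop, nearer the mouth.
- small_2: One of six small brass flare nuts, 0.02 kg: hexagon 17 mm across the flats, 17 mm long in all. Origin at its middle, z along its axis. Falls through the grate's gaps. Starts in the scoop, nearer the mouth.
- small_3: One of six small brass flare nuts, 0.02 kg: hexagon 17 mm across the flats, 17 mm long in all. Origin at its middle, z along its axis. Falls through the grate's gaps. Starts in the scoop, nearer the mouth.
- small_4: One of six small brass flare nuts, 0.02 kg: hexagon 17 mm across the flats, 17 mm long in all. Origin at its middle, z along its axis. Falls through the grate's gaps. Starts in the scoop, nearer the mouth.
- small_5: One of six small brass flare nuts, 0.02 kg: hexagon 17 mm across the flats, 17 mm long in all. Origin at its middle, z along its axis. Falls through the grate's gaps. Starts in the scoop, nearer the mouth.
- tape: Roll of paper tape lying flat, 100 mm outside, 24 mm high; bystander. Origin under its centre.
- driver: Screwdriver lying down, 200 mm long along its x; bystander. Origin under its middle.
- wrench: Steel spanner lying down, 180 mm long along its x; bystander. Origin under its middle.
- cleaner: White bottle of cleaner standing up, 64 mm across, 170 mm high; bystander. Origin under its centre.
- bend: Copper return bend (U of 12 mm tube, 61 mm by 52 mm) lying flat; bystander. Origin near the middle of its round end.

How it is judged (in metres and radians):
On the way, in this order (a step that is already met when the one before it is completed fails the run):
1. the scoop is tipped mouth-down over the grate (angle between scoop's own z axis and vertical above 0.2 rad and x of scoop_mouth in the frame of grate between -0.14 and 0.14 m and y of scoop_mouth in the frame of grate between -0.14 and 0.14 m), for 0.05 s.
2. both large nuts lie still on the bars of the grate, not held (x of large_a in the frame of grate between -0.13 and 0.13 m and y of large_a in the frame of grate between -0.13 and 0.13 m and z of large_a in the frame of grate between -0.002 and 0.06 m and linear speed of each of large_a, large_b below 0.05 m/s and contact force between the fingers and large_a below 0.1 N and x of large_b in the frame of grate between -0.13 and 0.13 m and y of large_b in the frame of grate between -0.13 and 0.13 m and z of large_b in the frame of grate between -0.002 and 0.06 m and contact force between the fingers and large_b below 0.1 N), for 0.2 s.
At the end, for the whole second after the job is handed in: All six small nuts lie in the catch pan under the bars (middle at least 15 mm below the bar tops), both large nuts lie inside the grey tray (middle within its walls and no more than 45 mm above the bench), and the scoop stands level (within 0.1 rad) and still on the bench itself (x of small_0 in the frame of grate between -0.1 and 0.1 m and y of small_0 in the frame of grate between -0.096 and 0.096 m and z of small_0 in the frame of grate between -0.064 and -0.015 m and x of small_1 in the frame of grate between -0.1 and 0.1 m and y of small_1 in the frame of grate between -0.096 and 0.096 m and z of small_1 in the frame of grate between -0.064 and -0.015 m and x of small_2 in the frame of grate between -0.1 and 0.1 m and y of small_2 in the frame of grate between -0.096 and 0.096 m and z of small_2 in the frame of grate between -0.064 and -0.015 m and x of small_3 in the frame of grate between -0.1 and 0.1 m and y of small_3 in the frame of grate between -0.096 and 0.096 m and z of small_3 in the frame of grate between -0.064 and -0.015 m and x of small_4 in the frame of grate between -0.1 and 0.1 m and y of small_4 in the frame of grate between -0.096 and 0.096 m and z of small_4 in the frame of grate between -0.064 and -0.015 m and x of small_5 in the frame of grate between -0.1 and 0.1 m and y of small_5 in the frame of grate between -0.096 and 0.096 m and z of small_5 in the frame of grate between -0.064 and -0.015 m and x of large_a in the frame of tray between -0.0685 and 0.0685 m and y of large_a in the frame of tray between -0.0585 and 0.0585 m and z of large_a in the frame of tray between 0.004 and 0.045 m and x of large_b in the frame of tray between -0.0685 and 0.0685 m and y of large_b in the frame of tray between -0.0585 and 0.0585 m and z of large_b in the frame of tray between 0.004 and 0.045 m and angle between scoop's own z axis and vertical below 0.1 rad and height (world z) of scoop between -0.005 and 0.006 m and linear speed of scoop below 0.02 m/s); the robot touches nothing.
It fails at once if a bystander (tape, screwdriver, spanner, bottle or copper bend) is pushed more than 40 mm from its place (distance of any of tape, driver, wrench, cleaner, bend from where it was at the start of the episode above 0.04 m).
It fails at once if a large nut is thrown or dropped from high (faster than 1.7 m/s, a fall of about 15 cm) (linear speed of any of large_a, large_b above 1.7 m/s).
It also fails if it takes over 72 s, if anything falls off the work surface, if the arm or the gripper's body presses on something with over 40 N, if the wrist force passes 120 N, or if a joint passes its speed limit or range.

## Robot

A 7-joint arm with a two-finger parallel gripper is mounted at the origin on the work surface. World frame = base frame: x ahead of the robot, y to its left, z up, the work surface at z = 0. Lengths are in mm, angles in rad, forces in N, time in s.
With the tool pointing down it reaches from about 425 to 950 mm from the base axis. Payload 16.7 kg.
Tool frame: the origin (TCP) lies on the front face of the gripper's body, between the roots of the fingers; the fingertips stand 97 mm ahead of it and the grasp point (between the pads) lies robot.grasp_offset ahead of it (robot.grasp_offset is the distance from the TCP to the grasp point, in mm); z points along the fingers, x is the direction in which the jaws open and shut, and the axes are right-handed (so a half turn about z gives the same grasp; the last joint's range is limited). The gripper opens to 94 mm and grips with 3 to 60 N. Pads are 16 mm wide; open, the fingers measure 119 mm over their backs; the gripper's body (75 mm by 177 mm) begins 78 mm behind the grasp point.
Start: joints at [1.01, 0.426, 0.074, 1.606, -0.034, 1.111, -0.067], TCP at [269.522, -618.821, 302.667] pointing down, gripper open.
Joint ranges: [-2.85, 2.85], [-0.5, 2.14], [-1.23, 1.37], [0.21, 2.46], [-1.02, 4.16], [0.16, 2.05], [-2.73, 2.73]. Speed limits (rad/s): [1.89, 1.89, 2.39, 2.39, 3.01, 3.01, 3.01].

## Interface

Orientations are given as a 3x3 rotation matrix whose columns are the frame's x, y, z axes.
In Python, from plant import read_state, vision, finish_job, robot gives the robot as it stands. The module is installed in compiled form; this text tells all that it offers.
- The arm moves only by the shell command python3 -m inch 'ROWS'. ROWS is JSON, a list that holds one entry, the list of rows, each a list of 7 numbers: the turn, a rotation vector about the tool's x, y, z in rad, then the shift along the tool's x, y, z in cm, then the opening, from -1 (shut) to 1 (fully open). In form: [[[wx, wy, wz, tx, ty, tz, fingers], ...]]. A call has 1 to 12 rows; each row is the pose to reach, as a shift and turn from the pose measured when the call began, along the tool's axes at that moment; what a row does not reach only later rows make up. A row lasts 1/10 s, in which the tool goes at most 50 mm and 8.59 degrees, less where a joint would pass 70% of its speed; a pose out of reach is approached as far as the arm can. A call with a gripper value outside its range is refused whole. The fingers move at their own pace and stop on an object; the grip force is fixed at half the most. Time passes only in rows, so rows that repeat a pose let the fingers close. It gives the time, the measured TCP pose, the force and the opening at its end, in the units of the state.
- read_state(): the state, without advancing time (a new reading comes with each control period).
- vision.grab_frame(name): name is "scene" or "top"; returns the picture (480x640x3 uint8, red, green, blue); there is no depth.
- vision.calibration(name): a dict with "mtx" (3x3 intrinsics, pixels), "k1" (the pictures are not rectified: a ray, as slopes to the right and down, at radius r is drawn at 1 + k1 r^2 times it, then the intrinsics apply), "eye" and "attitude" of the camera in the world. Camera axes: x right, y down, z forward; pixel columns grow to the right and rows downward; lengths in mm; the calibration is good to about 2 mm. A picture is of the moment at which its call begins. calibration takes no time and is no camera call.
- finish_job(): hands the job in, once; it reports no verdict.
The state is a dict: "time_s": time; "joints": joint angles; "qvel": joint speeds; "tau": joint torques, N m; "tool_pos": TCP position; "orientation": TCP orientation; "force": force on the tool from outside, world axes, zero at the start; "torque": the same for the moment, N m; "gripper_width": finger opening in mm.
Only numpy, scipy, OpenCV 4.12 (cv2) and the standard library are available. Lean on these libraries where they do the work, as an engineer would, in place of code of your own. Each camera call takes 0.05 s, during which the arm holds its last target.

## Working session

There is one attempt and no reset: what is moved stays moved. The work goes in short steps, Python scripts to look and compute and a shell command to move; the robot and the scene stay as the last step left them, time stands still between calls to the robot, and variables do not carry over. Pictures are saved under pics/ and viewed, and the job is handed in when it is done.

```bash
mkdir -p pics; ls; python3 - <<'E'
from plant import read_state, vision, robot
import cv2,numpy as np
print(robot.grasp_offset)
s=read_state()
for k in s: print(k,np.round(s[k],4).tolist())
for n in("scene","top"):
    c=vision.calibration(n); print(n,c)
    cv2.imwrite(f"pics/{n}0.png",vision.grab_frame(n)[:,:,::-1])
E
```

```text
pics
78.39999999999999
time_s 0.0
joints [1.0105, 0.4268, 0.0739, 1.6066, -0.034, 1.1108, -0.0671]
qvel [-0.0008, 0.0, 0.001, -0.0017, 0.0011, 0.0013, 0.0013]
tau [0.0016, -93.5837, 3.6671, -45.4193, -0.0488, 0.0201, 0.0002]
tool_pos [269.3917, -618.5699, 301.9576]
orientation [[0.3993, -0.9168, -0.0007], [-0.9168, -0.3993, 0.0011], [-0.0013, 0.0002, -1.0]]
force [-0.1623, 0.4588, 0.2086]
torque [0.0087, 0.0258, -0.0146]
gripper_width 93.7685
scene {'mtx': array([[466.2244979 ,   0.        , 319.45076006],
       [  0.        , 466.2244979 , 232.90296309],
       [  0.        ,   0.        ,   1.        ]]), 'k1': -0.06965113687127784, 'eye': array([1171.12997556, -487.29648287, 1070.4190907 ]), 'attitude': array([[ 0.59912939,  0.61594227, -0.51152624],
       [ 0.80056199, -0.45126719,  0.39428217],
       [ 0.01202005, -0.6457345 , -0.7634674 ]])}
top {'mtx': array([[501.75659354,   0.        , 324.3040011 ],
       [  0.        , 501.75659354, 242.42575642],
       [  0.        ,   0.        ,   1.        ]]), 'k1': -0.08267612574820143, 'eye': array([ 360.67922942,   15.31136441, 1573.69022541]), 'attitude': array([[-0.02430944, -0.99163206,  0.12678688],
       [-0.99958244,  0.02212857, -0.01858152],
       [ 0.01562042, -0.12718565, -0.99175592]])}
```

View pics/top0.png

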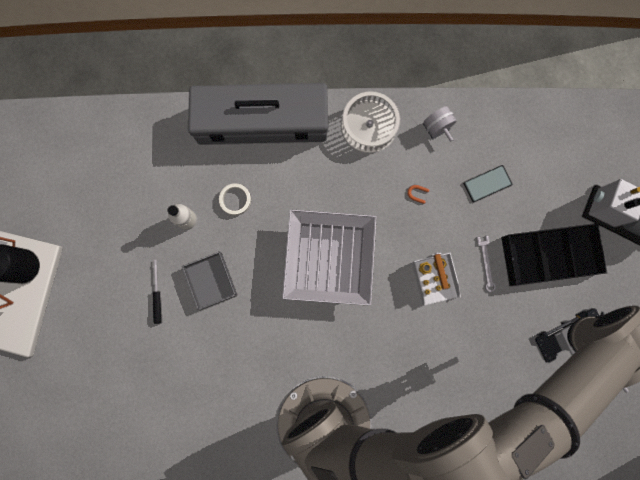

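View pics/scene0.png

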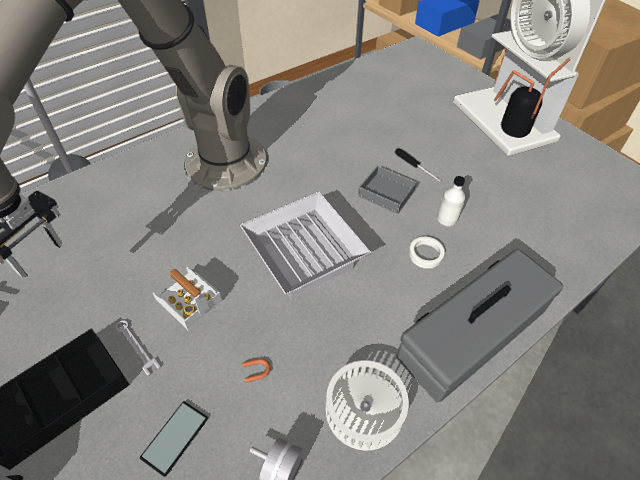

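The top view shows the sifter near (330,258), the loaded scoop at (437,278) with its orange grip on the right, and the tray at (209,280). I'll enlarge the scoop, the sifter and the tray.

```bash
cat > h.py <<'E'
import numpy as np, cv2
from plant import read_state, vision, robot
def cal(n):
    c=vision.calibration(n); return np.array(c['mtx']),c['k1'],np.array(c['eye']),np.array(c['attitude'])
def p2w(n,u,v,z):
    K,k,e,A=cal(n); d=np.array([(u-K[0,2])/K[0,0],(v-K[1,2])/K[1,1]]); s=d.copy()
    for _ in range(30): s=d/(1+k*(s@s))
    r=A@np.array([s[0],s[1],1]); return e+r*(z-e[2])/r[2]
def w2p(n,P):
    K,k,e,A=cal(n); c=A.T@(np.array(P,float)-e); s=c[:2]/c[2]; s=s*(1+k*(s@s)); return np.array([K[0,0]*s[0]+K[0,2],K[1,1]*s[1]+K[1,2]])
def tri(pts):
    # pts: {(name):(u,v)}
    M=np.zeros((3,3));b=np.zeros(3)
    for n,(u,v) in pts.items():
        e=cal(n)[2]; d=p2w(n,u,v,0)-e; d/=np.linalg.norm(d); Q=np.eye(3)-np.outer(d,d); M+=Q;b+=Q@e
    return np.linalg.solve(M,b)
def crop(src,x0,y0,x1,y1,f,out):
    im=cv2.imread(src)[y0:y1,x0:x1]; cv2.imwrite(out,cv2.resize(im,None,fx=f,fy=f,interpolation=cv2.INTER_CUBIC))
def grab(n,out):
    cv2.imwrite(out,vision.grab_frame(n)[:,:,::-1])
E
python3 - <<'E'
from h import *
crop('pics/top0.png',395,235,475,320,7,'pics/c1.png')
crop('pics/top0.png',160,190,400,320,3.3,'pics/c2.png')
crop('pics/scene0.png',130,240,240,345,5.5,'pics/c3.png')
E
```

```text
(no output)
```

View pics/c1.png

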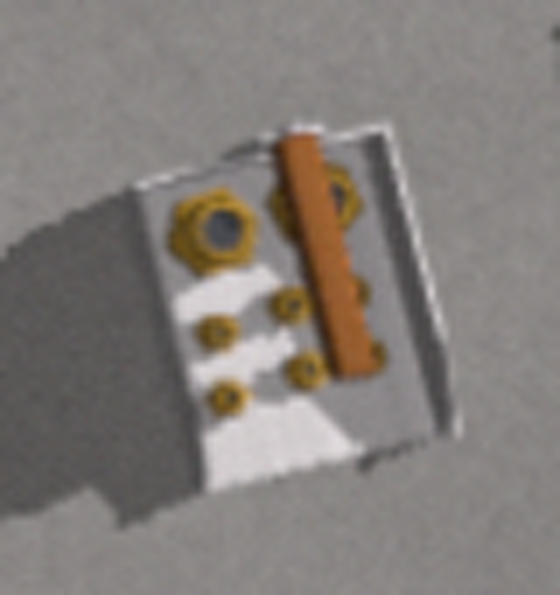

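View pics/c2.png

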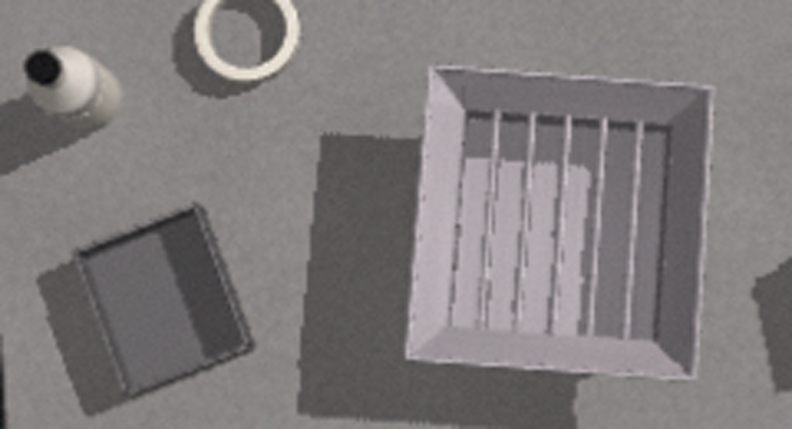

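View pics/c3.png

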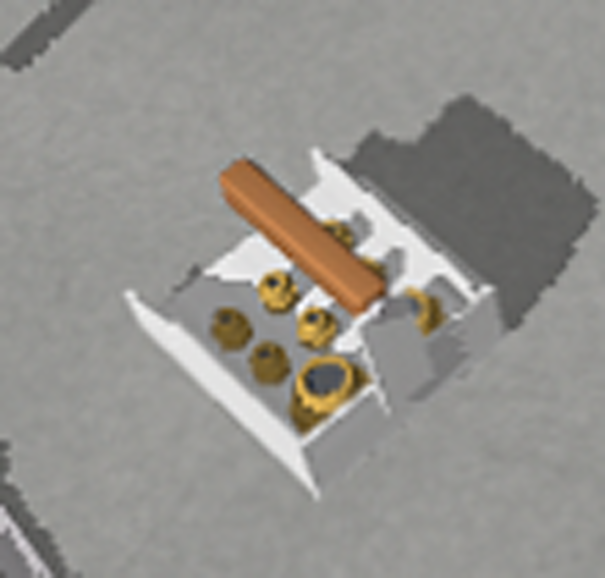

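```bash
python3 - <<'E'
from h import *
T=lambda x,y:(395+x/7-.0,235+y/7)
S=lambda x,y:(130+x/5.5,240+y/5.5)
b=p2w('top',*T(298,137),110);f=p2w('top',*T(357,372),110)
print('grip back',b,'front',f,np.linalg.norm(f-b),'mid',(b+f)/2,np.degrees(np.arctan2(*(f-b)[1::-1])))
b2=p2w('scene',*S(372,297),110);f2=p2w('scene',*S(231,170),110)
print('scene',b2,f2,np.linalg.norm(f2-b2),(b2+f2)/2,np.degrees(np.arctan2(*(f2-b2)[1::-1])))
# walls: floor mouth corners z=3; back wall top corners z=45
for p,z in [((205,490),3),((445,436),3),((140,186),45),((388,128),45),((458,434),30)]: print(p,p2w('top',*T(*p),z))
for p,z in [((128,293),30),((320,495),45),((490,292),45),((316,152),30)]: print('s',p,p2w('scene',*S(*p),z))
# sifter rim
R=lambda x,y:(160+x/3.3,190+y/3.3)
print('sifter')
q=[p2w('top',*R(*p),92) for p in [(431,67),(712,88),(694,378),(406,358)]]
for a in q: print(a)
print(np.mean(q,0))
print('tray')
q=[p2w('top',*R(*p),40) for p in [(77,251),(199,206),(253,347),(128,396)]]
for a in q: print(a)
print(np.mean(q,0))
E
```

```text
grip back [ 504.15059121 -345.94325396  110.        ] front [ 404.60159483 -365.92899742  110.        ] 101.53537621339315 mid [ 454.37609302 -355.93612569  110.        ] -168.6480449029527
scene [ 508.33571886 -347.08354185  110.        ] [ 407.96033649 -367.76035069  110.        ] 102.48291472168312 [ 458.14802768 -357.42194627  110.        ] -168.36018427353773
(205, 490) [ 357.05304532 -322.27868825    3.        ]
(445, 436) [ 378.00852959 -432.45046958    3.        ]
(140, 186) [ 490.55997955 -290.69152004   45.        ]
(388, 128) [ 513.56137689 -402.44925483   45.        ]
(458, 434) [ 378.42126226 -430.64026288   30.        ]
s (128, 293) [ 381.66397826 -429.98106202   30.        ]
s (320, 495) [ 543.64620212 -405.38584181   45.        ]
s (490, 292) [ 493.95299645 -291.00884673   45.        ]
s (316, 152) [ 359.49008914 -318.30078902   30.        ]
sifter
[649.52239806  86.30761254  92.        ]
[ 624.67836691 -168.97002617   92.        ]
[ 362.95180043 -143.23323898   92.        ]
[386.89490592 112.76477391  92.        ]
[506.01186783 -28.28271968  92.        ]
tray
[493.25573536 421.19363989  40.        ]
[532.89307829 307.11956522  40.        ]
[400.97712248 257.17334814  40.        ]
[358.33460155 372.89871747  40.        ]
[446.36513442 339.59631768  40.        ]
```

The scoop's mouth heads about -168.5° and its grip sits at about (456, -357, 98). The sifter is at about (506, -28) with yaw -5.5°, and the tray at (446, 340). All of these fit the stated sizes. Next I'll move to a hover above the grip.

```bash
cat >> h.py <<'E'
from scipy.spatial.transform import Rotation as Ro
def rows(P,Rm=None,s=None):
    s=s or read_state(); R0=np.array(s['orientation']);p0=np.array(s['tool_pos'])
    t=R0.T@(np.array(P)-p0)/10
    w=Ro.from_matrix(R0.T@Rm).as_rotvec() if Rm is not None else np.zeros(3)
    print('rows: turn',np.round(w,3),'shift cm',np.round(t,2)); return w,t
def mk(xh,lean=0):
    """tool down with x axis heading xh deg, then turned by lean deg about tool x"""
    a=np.radians(xh); x=np.array([np.cos(a),np.sin(a),0]);z=np.array([0,0,-1.]);y=np.cross(z,x)
    return np.column_stack([x,y,z])@Ro.from_euler('x',lean,degrees=True).as_matrix()
def log():
    s=read_state(); import json
    open('log.txt','a').write(json.dumps({k:np.array(s[k]).tolist() for k in('joints','tool_pos','orientation')})+'\n')
    print('t',s['time_s'],'q',np.round(s['joints'],3),'p',np.round(s['tool_pos'],1),'F',np.round(s['force'],1),'w',round(float(s['gripper_width']),1))
E
python3 - <<'E'
from h import *
log(); rows([456.3,-356.7,276],mk(-78.5))
E
```

```text
t 0.1 q [ 1.01   0.427  0.074  1.607 -0.034  1.111 -0.067] p [ 269.4 -618.6  302.1] F [ 0.2 -0.2  0.3] w 94.3
rows: turn [0.    0.001 0.21 ] shift cm [-16.55 -27.59   2.62]
```

```bash
python3 -m inch '[[[0,0,0.07,-5.5,-9.2,0.9,1],[0,0,0.14,-11,-18.4,1.8,1],[0,0,0.21,-16.55,-27.6,2.6,1],[0,0,0.21,-16.55,-27.6,2.6,1],[0,0,0.21,-16.55,-27.6,2.6,1],[0,0,0.21,-16.55,-27.6,2.6,1],[0,0,0.21,-16.55,-27.6,2.6,1],[0,0,0.21,-16.55,-27.6,2.6,1],[0,0,0.21,-16.55,-27.6,2.6,1]]]'; python3 - <<'E'
from h import *
log(); rows([456.3,-356.7,276],mk(-78.5))
E
```

```text
time_s: 1.0
tool_pos: [456.3, -356.6, 276.0]
orientation: [[0.2, -0.98, -0.001], [-0.98, -0.2, 0.001], [-0.001, 0.001, -1.0]]
force: [-1.5, -0.1, 0.2]
gripper_width: 94.0
t 1.0 q [ 0.561  0.298 -0.011  1.851  0.003  0.994 -0.82 ] p [ 456.3 -356.6  276. ] F [-1.5 -0.1  0.2] w 94.0
rows: turn [0.001 0.001 0.001] shift cm [0.01 0.01 0.  ]
```

```bash
cat > fit.py <<'E'
import json,numpy as np,itertools
from scipy.spatial.transform import Rotation as Ro
from scipy.optimize import least_squares
D=[json.loads(l) for l in open('log.txt')]
def Rz(a):return Ro.from_euler('z',a).as_matrix()
def Ry(a):return Ro.from_euler('y',a).as_matrix()
def fk(q,p,s):
    c,c7,h,L1,L2,L3,a,b=p
    R=Rz(c)@Rz(s[0]*q[0])@Ry(q[1]); P=np.array([0,0,h])
    R=R@Rz(s[1]*q[2]); P=P+R@[a,0,L1]
    R=R@Ry(q[3]); P=P+R@[b,0,0]; R=R@Rz(s[2]*q[4]); P=P+R@[0,0,L2]
    R=R@Ry(q[5]); R=R@Rz(s[3]*q[6]+c7); P=P+R@[0,0,L3]
    return P,R
def res(p,s):
    o=[]
    for d in D:
        P,R=fk(d['joints'],p,s); o+=list(P-d['tool_pos'])+list(300*(R-np.array(d['orientation'])).ravel())
    return np.array(o+list(.002*(p[2:]-np.array([330,400,400,150,0,0]))))
if __name__=='__main__':
    out=[]
    for s in itertools.product([1,-1],repeat=4):
        for c7 in(0,1.57,3.14,-1.57):
            r=least_squares(res,[-.1,c7,330,400,400,150,0,0],args=(s,)); out.append((r.cost,s,np.round(r.x,3)))
    out.sort(key=lambda t:t[0])
    for o in out[:4]: print(o)
E
python3 fit.py
```

```text
(np.float64(0.4558086963716355), (-1, -1, -1, -1), array([-1.09000e-01, -3.25100e+00,  8.94700e+01,  6.95009e+02,
        4.19959e+02,  3.85351e+02, -5.71280e+01, -1.43599e+02]))
(np.float64(0.4558086963716359), (-1, -1, -1, -1), array([-1.09000e-01,  3.03200e+00,  8.94700e+01,  6.95010e+02,
        4.19959e+02,  3.85351e+02, -5.71280e+01, -1.43599e+02]))
(np.float64(0.45580869637163907), (-1, -1, -1, -1), array([-1.09000e-01,  3.03200e+00,  8.94700e+01,  6.95009e+02,
        4.19959e+02,  3.85351e+02, -5.71280e+01, -1.43599e+02]))
(np.float64(0.45580869637164895), (-1, -1, -1, -1), array([-1.09000e-01,  3.03200e+00,  8.94700e+01,  6.95009e+02,
        4.19959e+02,  3.85351e+02, -5.71280e+01, -1.43599e+02]))
```

```bash
python3 - <<'E'
from h import *
import fit
from scipy.optimize import least_squares
def res0(p,s): 
    return fit.res(np.r_[p,0,0],s)
r=least_squares(res0,[-.1,3.03,330,400,400,150],args=((-1,)*4,));print(r.cost,np.round(r.x,3))
G=np.array([456.3,-356.7,197.6])
R=mk(-78.5,-25); print(R[:,2]); rows(G-78.4*R[:,2],R)
E
```

```text
23.549360231864586 [-1.02000e-01  3.03900e+00  3.68600e+00  5.72443e+02  4.90074e+02
  5.87000e+00]
[-0.41413408 -0.08425653 -0.90630779]
rows: turn [-0.436  0.001  0.001] shift cm [ 0.02 -3.31  0.74]
```

```bash
python3 -m inch '[[[-0.14,0,0,0,-1.1,0.1,1],[-0.28,0,0,0,-2.2,0.35,1],[-0.42,0,0,0,-3.2,0.7,1],[-0.436,0,0,0,-3.3,0.74,1],[-0.436,0,0,0,-3.3,0.74,1]]]'; python3 - <<'E'
from h import *
log()
E
python3 fit.py
```

```text
time_s: 1.5
tool_pos: [488.5, -350.5, 267.5]
orientation: [[0.2, -0.887, -0.416], [-0.98, -0.182, -0.083], [-0.002, 0.424, -0.906]]
force: [-0.8, -0.1, 0.2]
gripper_width: 93.9
t 1.5 q [ 0.379  0.493  0.039  1.639  0.232  1.379 -1.04 ] p [ 488.5 -350.5  267.5] F [-0.8 -0.1  0.2] w 93.9
(np.float64(186.6247909684878), (-1, -1, -1, -1), array([-1.02000e-01,  3.04200e+00,  1.30380e+02,  6.37671e+02,
        4.52529e+02,  2.93053e+02, -3.18040e+01, -7.99770e+01]))
(np.float64(186.62479096848966), (-1, -1, -1, -1), array([-1.02000e-01, -3.24100e+00,  1.30380e+02,  6.37671e+02,
        4.52529e+02,  2.93053e+02, -3.18040e+01, -7.99770e+01]))
(np.float64(186.62479096849881), (-1, -1, -1, -1), array([-1.02000e-01,  3.04200e+00,  1.30380e+02,  6.37671e+02,
        4.52529e+02,  2.93053e+02, -3.18040e+01, -7.99770e+01]))
(np.float64(186.62479096850078), (-1, -1, -1, -1), array([-1.02000e-01,  3.04200e+00,  1.30380e+02,  6.37671e+02,
        4.52529e+02,  2.93053e+02, -3.18050e+01, -7.99770e+01]))
```

```bash
cat > fit2.py <<'E'
from fit import *
# p: c,c7, h, then 6 link offsets: after q2->(x,z) L1 ; q4-> ; q6->; y offs
def fk2(q,p):
    c,c7,h,x1,y1,L1,x2,y2,L2,x3,y3,L3,e2,e4,e6,x0=p
    R=Rz(c-q[0]); P=R@np.array([x0,0,h]); R=R@Ry(q[1]+e2)@Rz(-q[2]); P=P+R@[x1,y1,L1]
    R=R@Ry(q[3]+e4)@Rz(-q[4]); P=P+R@[x2,y2,L2]
    R=R@Ry(q[5]+e6); P=P+R@[x3,y3,L3]; R=R@Rz(-q[6]+c7)
    return P,R
P0=np.array([-.1,3.04,330,0,0,400,0,0,400,0,0,150,0,0,0,0.])
W=np.array([0,0,.002,.02,.02,.002,.02,.02,.002,.02,.02,.002,300,300,300,.02])
def res2(p):
    o=[]
    for d in D:
        P,R=fk2(d['joints'],p); o+=list(P-d['tool_pos'])+list(500*(R-np.array(d['orientation'])).ravel())
    return np.array(o+list(W*(p-P0)))
def solve(): return least_squares(res2,P0)
if __name__=='__main__':
    r=solve(); print(r.cost,np.round(r.x,3))
    for d in D:
        P,R=fk2(d['joints'],r.x); print(np.round(P-d['tool_pos'],1),np.round(np.abs(R-np.array(d['orientation'])).max(),4))
E
python3 fit2.py
```

```text
0.6697265988470263 [ -0.      3.141 254.88  -14.022 -39.505 584.064 -10.53  -12.319 482.579
 -18.888 -12.319 286.224  -0.      0.     -0.    -11.037]
[-0.   0.1 -0. ] 0.0
[0.1 0.  0. ] 0.0
[ 0.  -0.1  0. ] 0.0001
```

```bash
cat > ik.py <<'E'
from h import *
import fit2
PAR=fit2.solve().x
LO=np.array([-2.85,-.5,-1.23,.21,-1.02,.16,-2.73])+.05; HI=np.array([2.85,2.14,1.37,2.46,4.16,2.05,2.73])-.05
def ik(P,Rm,q0):
    best=None
    for k in range(4):
        s=np.clip(np.array(q0)+ (0 if k==0 else np.random.default_rng(k).normal(0,.4,7)),LO+.01,HI-.01)
        def f(q):
            p,R=fit2.fk2(q,PAR); return np.r_[p-P,300*(R-Rm).ravel(),2*(q-np.array(q0))]
        r=least_squares(f,s,bounds=(LO,HI)); p,R=fit2.fk2(r.x,PAR); e=np.linalg.norm(p-P)+300*np.linalg.norm(R-Rm)
        if best is None or e<best[0]: best=(e,r.x)
        if e<5:break
    return best
from scipy.optimize import least_squares
SIF=np.array([506.,-28.,65.]); SY=-5.5
def scoopR(H,tip):
    a=np.radians(H); x=np.array([np.cos(a),np.sin(a),0]);z=np.array([0,0,1.]);y=np.cross(z,x)
    return np.column_stack([x,y,z])@Ro.from_euler('y',tip,degrees=True).as_matrix()
def pour(mouth,H,tip,lean,gx=0.0):
    R=scoopR(H,tip); G=mouth+R@np.array([-89+gx,0,95])
    T=mk(H+90,lean+tip); return G-78.4*T[:,2],T,G
E
python3 - <<'E'
from ik import *
q0=read_state()['joints']
for lean in(0,-25):
  for H in (-185.5,-168.5,-140,-230,-95.5,84.5,-5.5):
    hd=np.array([np.cos(np.radians(H)),np.sin(np.radians(H)),0])
    m=SIF+[0,0,42]-35*hd; o=[]
    for tip in(0,25,50):
        P,T,G=pour(m,H,tip,lean); e,q=ik(P,T,q0); o.append((round(e,1),np.round(q,2).tolist()))
    print(lean,H,o)
E
```

```text
0 -185.5 [(np.float64(0.0), [0.02, 0.37, -0.08, 1.74, 0.03, 1.04, -1.73]), (np.float64(0.1), [0.08, 0.07, -0.17, 2.16, 0.19, 0.49, -1.91]), (np.float64(86.4), [1.09, -0.33, -1.06, 2.41, -0.97, 0.21, -0.84])]
0 -168.5 [(np.float64(0.0), [0.02, 0.37, -0.15, 1.74, 0.06, 1.04, -1.52]), (np.float64(0.0), [0.14, 0.08, -0.2, 2.14, -0.1, 0.49, -1.35]), (np.float64(69.8), [-0.13, -0.15, 0.16, 2.4, -0.97, 0.21, -0.43])]
0 -140 [(np.float64(0.0), [0.03, 0.33, -0.27, 1.8, 0.1, 1.02, -1.16]), (np.float64(0.0), [0.24, 0.1, -0.24, 2.08, -0.42, 0.66, -0.57]), (np.float64(8.9), [-1.31, -0.45, 1.32, 2.37, -0.6, 0.29, -0.22])]
0 -230 [(np.float64(0.0), [0.02, 0.33, 0.09, 1.8, -0.04, 1.01, -2.31]), (np.float64(0.1), [-1.17, 0.26, 1.12, 2.12, 0.2, 0.66, -2.68]), (np.float64(165.9), [1.14, -0.45, -1.18, 2.39, 0.26, 0.4, -2.68])]
0 -95.5 [(np.float64(0.0), [0.07, 0.22, -0.42, 1.96, 0.11, 0.99, -0.5]), (np.float64(0.0), [0.37, 0.19, -0.33, 1.97, -0.44, 1.01, 0.19]), (np.float64(0.0), [0.73, 0.37, -0.39, 1.93, -0.75, 1.24, 0.64])]
0 84.5 [(np.float64(0.1), [-0.67, 0.39, 1.05, 1.96, -0.39, 1.02, -2.68]), (np.
[... 1074 characters left out ...]
.01, 1.05, -2.4]), (np.float64(15.5), [-1.44, 0.3, 1.32, 2.15, 0.12, 0.7, -2.68])]
-25 -95.5 [(np.float64(0.0), [-0.2, 0.35, -0.41, 1.87, 0.49, 1.29, -0.92]), (np.float64(0.0), [0.12, 0.17, -0.37, 1.94, 0.07, 1.04, -0.38]), (np.float64(0.0), [0.44, 0.2, -0.29, 1.94, -0.43, 1.08, 0.28])]
-25 84.5 [(np.float64(0.0), [0.27, 0.32, 0.21, 1.87, -0.51, 1.18, -2.51]), (np.float64(0.1), [-0.9, 0.44, 1.26, 1.94, -0.47, 1.11, -2.68]), (np.float64(141.3), [-1.04, 0.76, 1.32, 1.91, -0.46, 1.05, -2.68])]
-25 -5.5 [(np.float64(37.2), [1.18, -0.45, -1.02, 2.41, -0.69, 0.66, 2.09]), (np.float64(0.1), [0.14, 0.03, -0.24, 2.09, 0.01, 1.02, 1.37]), (np.float64(0.0), [0.55, 0.45, -0.78, 1.71, 0.16, 1.53, 1.18])]
```

```bash
python3 - <<'E'
from h import *
G=np.array([456.3,-356.7,98])
R=mk(-78.5,-25); rows(G-78.4*R[:,2],R)
E
```

```text
rows: turn [0.001 0.002 0.002] shift cm [-0.01 -4.2   8.9 ]
```

```bash
python3 -m inch '[[[0,0,0,0,-1.2,2.5,1],[0,0,0,0,-2.4,5,1],[0,0,0,0,-3.3,7,1],[0,0,0,0,-3.9,8.3,1],[0,0,0,0,-4.2,8.9,1],[0,0,0,0,-4.2,8.9,1]]]'; python3 - <<'E'
from h import *
log(); grab('top','pics/top1.png'); grab('scene','pics/scene1.png')
crop('pics/top1.png',395,225,495,320,6,'pics/d1.png')
crop('pics/scene1.png',110,210,250,345,4.4,'pics/d2.png')
E
```

```text
time_s: 2.1
tool_pos: [488.2, -350.7, 169.1]
orientation: [[0.199, -0.888, -0.415], [-0.98, -0.181, -0.082], [-0.002, 0.423, -0.906]]
force: [0.9, -0.1, 0.5]
gripper_width: 94.1
t 2.1 q [ 0.383  0.601  0.034  1.703  0.241  1.213 -1.083] p [ 488.2 -350.7  169.1] F [ 0.9 -0.1  0.5] w 94.1
```

View pics/d2.png

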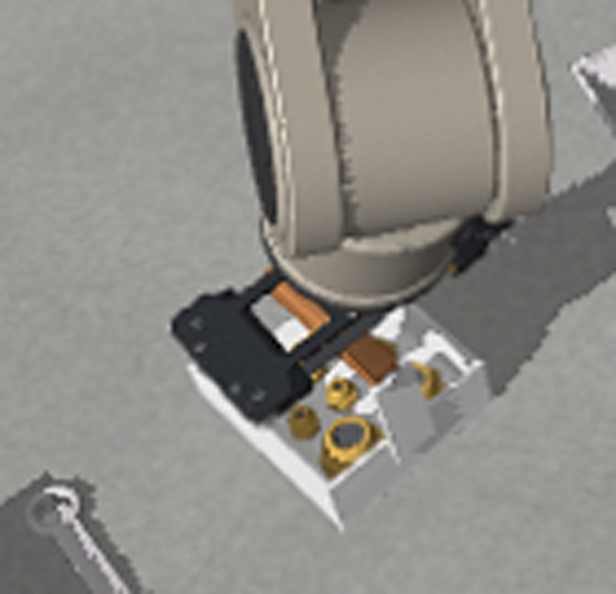

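View pics/d1.png

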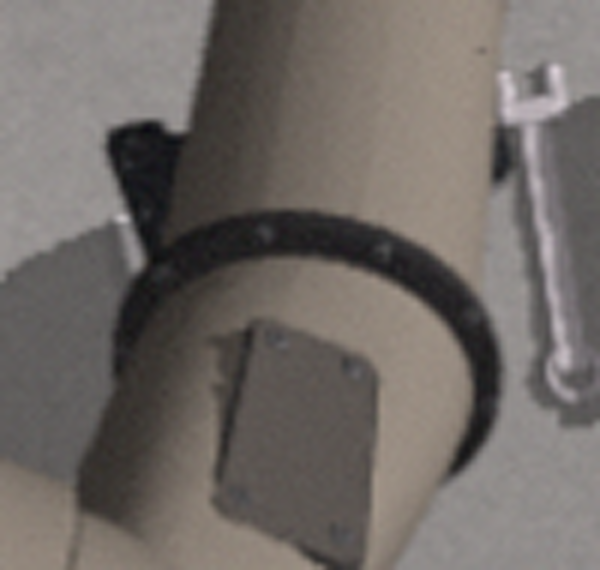

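In the scene crop the jaws straddle the orange grip, with the bar visible between the two fingers. I'll close on it.

```bash
python3 -m inch '[[[0,0,0,0,0,0,-1],[0,0,0,0,0,0,-1],[0,0,0,0,0,0,-1],[0,0,0,0,0,0,-1],[0,0,0,0,0,0,-1],[0,0,0,0,0,0,-1],[0,0,0,0,0,0,-1],[0,0,0,0,0,0,-1]]]'; python3 - <<'E'
from h import *
log(); s=read_state(); R=np.array(s['orientation']); print(s['tool_pos']+78.4*R[:,2]); print(R.T@[0,0,10])
E
```

```text
time_s: 3.0
tool_pos: [488.9, -350.7, 170.0]
orientation: [[0.199, -0.888, -0.414], [-0.98, -0.181, -0.083], [-0.001, 0.422, -0.906]]
force: [-0.4, 0.5, 0.3]
gripper_width: 33.6
t 3.0 q [ 0.383  0.6    0.034  1.702  0.241  1.214 -1.083] p [ 488.9 -350.7  170. ] F [-0.4  0.5  0.3] w 33.6
[ 456.39855674 -357.16338778   98.98765211]
[-0.01479233  4.22497743 -9.06362769]
```

```bash
python3 -m inch '[[[0,0,0,0,0,0,-1],[0,0,0,0,0,0,-1],[0,0,0,0,0,0,-1],[0,0,0,0,0,0,-1],[0,0,0,0,0,0,-1]]]'; python3 - <<'E'
from h import *
log()
E
```

```text
time_s: 3.5
tool_pos: [488.9, -350.5, 170.0]
orientation: [[0.199, -0.888, -0.414], [-0.98, -0.181, -0.083], [-0.002, 0.423, -0.906]]
force: [0.2, 2.1, 0.9]
gripper_width: 17.4
t 3.5 q [ 0.383  0.6    0.034  1.702  0.241  1.214 -1.083] p [ 488.9 -350.5  170. ] F [0.2 2.1 0.9] w 17.4
```

```bash
python3 -m inch '[[[0,0,0,0,0.2,-0.45,-1],[0,0,0,0,0.6,-1.35,-1],[0,0,0,0,1.3,-2.7,-1],[0,0,0,0,2.1,-4.5,-1],[0,0,0,0,2.95,-6.35,-1],[0,0,0,0,3.8,-8.15,-1],[0,0,0,0,4.65,-10,-1],[0,0,0,0,5.3,-11.3,-1],[0,0,0,0,5.5,-11.8,-1],[0,0,0,0,5.5,-11.8,-1]]]'; python3 - <<'E'
from h import *
log(); grab('scene','pics/scene2.png')
crop('pics/scene2.png',90,160,270,320,4.2,'pics/e2.png')
from ik import *
H=-168.5
hd=np.array([np.cos(np.radians(H)),np.sin(np.radians(H)),0])
m=SIF+[0,0,60]-35*hd
P,T,G=pour(m,H,0,-25); print(P); rows(P,T)
E
```

```text
time_s: 4.5
tool_pos: [489.1, -350.8, 300.9]
orientation: [[0.199, -0.888, -0.413], [-0.98, -0.181, -0.083], [-0.001, 0.422, -0.907]]
force: [0.3, 0.4, -6.5]
gripper_width: 17.8
t 4.5 q [ 0.378  0.463  0.04   1.609  0.23   1.436 -1.026] p [ 489.1 -350.8  300.9] F [ 0.3  0.4 -6.5] w 17.8
[659.97877488   3.32733581 291.0545305 ]
rows: turn [-0.     0.002  0.001] shift cm [-31.27 -22.    -9.2 ]
```

View pics/e2.png

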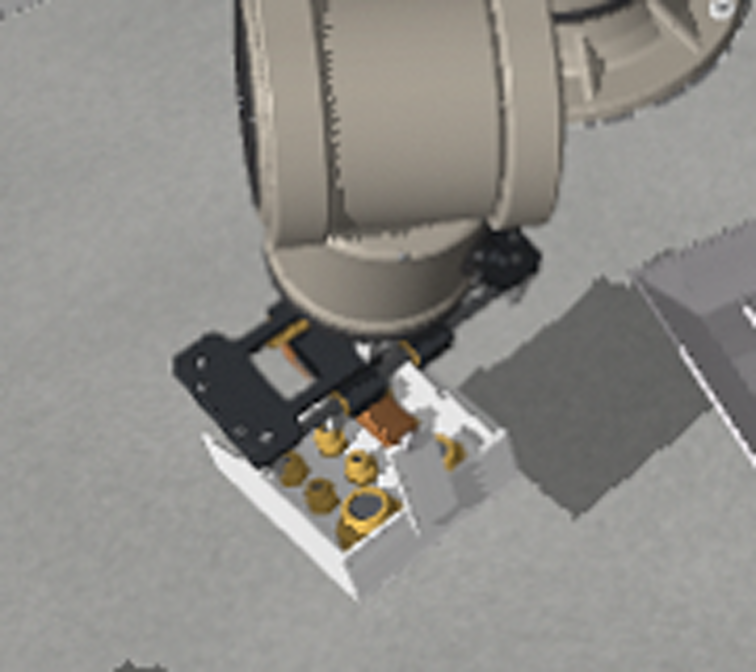

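The scoop came up level with all eight nuts aboard, at 6.5 N. Now a smooth carry over the sifter.

```bash
python3 -m inch '[[[0,0,0,-0.04,-0.03,-0.01,-1],[0,0,0,-0.27,-0.19,-0.08,-1],[0,0,0,-0.83,-0.58,-0.24,-1],[0,0,0,-1.81,-1.27,-0.53,-1],[0,0,0,-3.24,-2.28,-0.95,-1],[0,0,0,-5.1,-3.6,-1.5,-1],[0,0,0,-7.36,-5.2,-2.15,-1],[0,0,0,-9.94,-7,-2.9,-1],[0,0,0,-12.7,-8.95,-3.75,-1],[0,0,0,-15.65,-11,-4.6,-1],[0,0,0,-18.6,-13.05,-5.45,-1],[0,0,0,-21.4,-15,-6.3,-1]]]'
python3 -m inch '[[[0,0,0,-2.57,-1.8,-0.76,-1],[0,0,0,-4.83,-3.4,-1.42,-1],[0,0,0,-6.7,-4.7,-1.97,-1],[0,0,0,-8.1,-5.7,-2.4,-1],[0,0,0,-9.1,-6.4,-2.68,-1],[0,0,0,-9.67,-6.8,-2.84,-1],[0,0,0,-9.9,-6.96,-2.91,-1],[0,0,0,-9.93,-6.98,-2.92,-1]]]'
python3 - <<'E'
from h import *
log(); grab('scene','pics/scene3.png'); grab('top','pics/top3.png')
crop('pics/scene3.png',160,120,400,310,3.3,'pics/f2.png')
crop('pics/top3.png',250,160,410,320,3.7,'pics/f1.png')
E
```

```text
time_s: 5.75
tool_pos: [606.2, -105.1, 294.1]
orientation: [[0.201, -0.888, -0.414], [-0.98, -0.183, -0.083], [-0.002, 0.422, -0.906]]
force: [0.4, 0.1, -6.4]
gripper_width: 17.4
time_s: 6.55
tool_pos: [660.3, 6.8, 291.3]
orientation: [[0.2, -0.888, -0.414], [-0.98, -0.182, -0.083], [-0.002, 0.423, -0.906]]
force: [-0.4, -0.3, -5.7]
gripper_width: 18.1
t 6.55 q [-0.057  0.616 -0.102  1.376  0.078  1.589 -1.538] p [660.3   6.8 291.3] F [-0.4 -0.3 -5.7] w 18.1
```

View pics/f2.png

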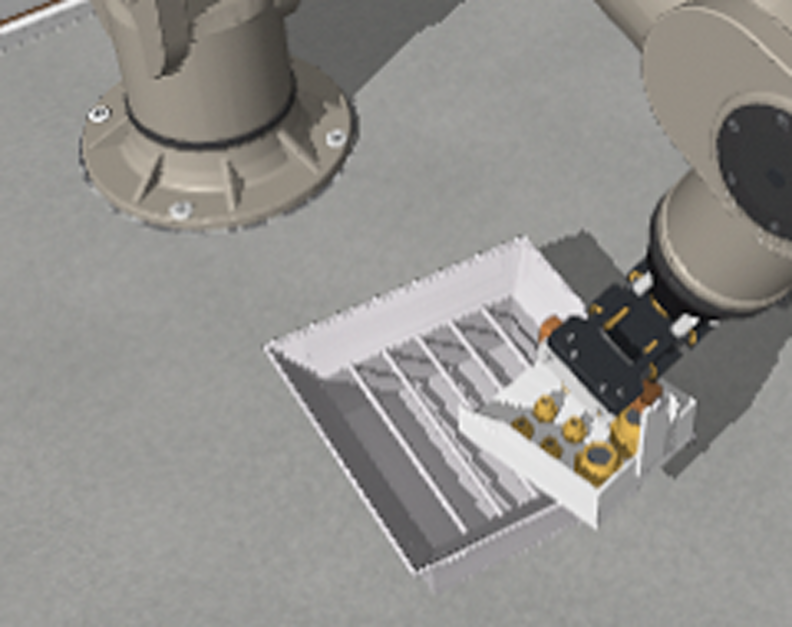

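View pics/f1.png

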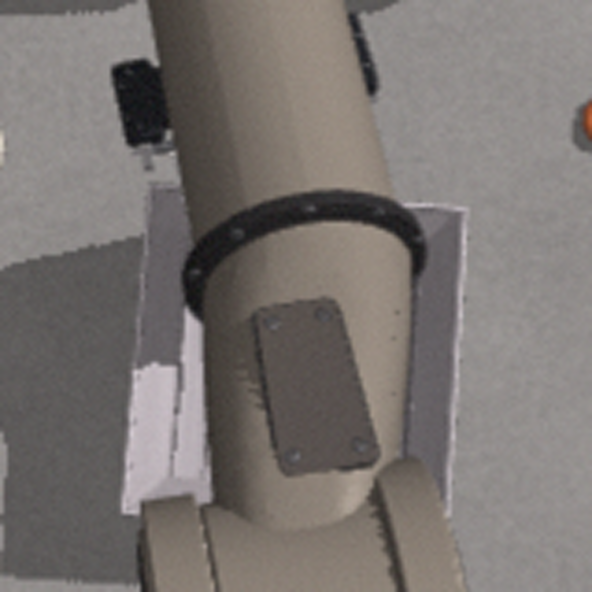

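The scoop is level over the sifter, its mouth about 35 mm short of the grate's centre. Next I'll work out the tipping rows with the mouth held low.

```bash
cat >> ik.py <<'E'
def seq(mouths,tips,H,lean,p0,R0):
    for m,t in zip(mouths,tips):
        P,T,G=pour(np.array(m),H,t,lean)
        w=Ro.from_matrix(R0.T@T).as_rotvec(); d=R0.T@(P-p0)/10
        print(t,np.round(w,3).tolist(),np.round(d,2).tolist())
E
python3 - <<'E'
from ik import *
s=read_state(); R0=np.array(s['orientation']);p0=np.array(s['tool_pos']);H=-168.5
tips=[1,3,6,9,12,15,18,20]; z=[124,122,119,116,113,110,108,107]
seq([[540.3,-21,a] for a in z],tips,H,-25,p0,R0)
P,T,G=pour(np.array([540.3,-21,107.]),H,20,-25)
seq([[540.3,-21,107]]*8,[22,25,28,31,34,37,40,44],H,-25,P,T)
E
```

```text
1 [0.017, 0.001, 0.001] [0.3, 0.37, 0.09]
3 [0.052, 0.001, 0.001] [0.3, 0.99, 0.15]
6 [0.105, 0.001, 0.001] [0.29, 1.94, 0.3]
9 [0.157, 0.001, 0.001] [0.29, 2.89, 0.5]
12 [0.209, 0.002, 0.001] [0.29, 3.84, 0.75]
15 [0.262, 0.002, 0.001] [0.29, 4.79, 1.06]
18 [0.314, 0.002, 0.001] [0.29, 5.78, 1.34]
20 [0.349, 0.002, 0.001] [0.29, 6.45, 1.53]
22 [0.035, -0.0, 0.0] [0.0, 0.71, -0.13]
25 [0.087, -0.0, 0.0] [-0.0, 1.78, -0.28]
28 [0.14, -0.0, 0.0] [-0.0, 2.85, -0.37]
31 [0.192, 0.0, 0.0] [0.0, 3.93, -0.4]
34 [0.244, 0.0, 0.0] [0.0, 5.01, -0.38]
37 [0.297, -0.0, 0.0] [-0.0, 6.09, -0.3]
40 [0.349, 0.0, 0.0] [-0.0, 7.16, -0.17]
44 [0.419, 0.0, 0.0] [0.0, 8.57, 0.1]
```

```bash
python3 -m inch '[[[0.017,0,0,0.3,0.37,0.09,-1],[0.052,0,0,0.3,1,0.15,-1],[0.105,0,0,0.3,1.94,0.3,-1],[0.157,0,0,0.3,2.9,0.5,-1],[0.209,0,0,0.3,3.85,0.75,-1],[0.262,0,0,0.3,4.8,1.06,-1],[0.314,0,0,0.3,5.8,1.35,-1],[0.349,0,0,0.3,6.45,1.53,-1],[0.349,0,0,0.3,6.45,1.53,-1]]]'
python3 - <<'E'
from h import *
log(); grab('scene','pics/scene4.png')
crop('pics/scene4.png',160,120,400,310,3.3,'pics/g2.png')
E
```

```text
time_s: 7.55
tool_pos: [595.7, -11.0, 305.9]
orientation: [[0.198, -0.977, -0.084], [-0.98, -0.198, -0.016], [-0.001, 0.085, -0.996]]
force: [1.1, -0.6, -4.9]
gripper_width: 17.9
t 7.55 q [ 0.012  0.337 -0.133  1.728  0.055  1.165 -1.51 ] p [595.7 -11.  305.9] F [ 1.1 -0.6 -4.9] w 17.9
```

View pics/g2.png

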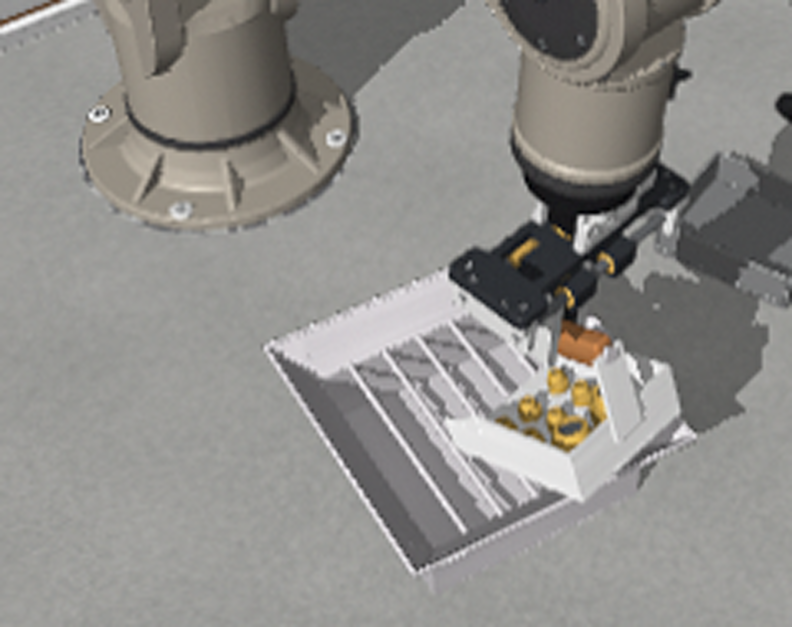

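At about 20° of tip all the nuts are still aboard and the grip hasn't slipped. Carrying on with the tip.

```bash
python3 -m inch '[[[0.035,0,0,0,0.7,-0.13,-1],[0.07,0,0,0,1.42,-0.23,-1],[0.105,0,0,0,2.13,-0.32,-1],[0.14,0,0,0,2.85,-0.37,-1],[0.175,0,0,0,3.57,-0.4,-1],[0.21,0,0,0,4.3,-0.4,-1],[0.244,0,0,0,5,-0.38,-1]]]'
python3 - <<'E'
from h import *
log(); grab('scene','pics/scene5.png')
crop('pics/scene5.png',160,120,400,310,3.3,'pics/g3.png')
E
```

```text
time_s: 8.3
tool_pos: [548.0, -20.7, 314.0]
orientation: [[0.199, -0.968, 0.154], [-0.98, -0.196, 0.032], [-0.001, -0.158, -0.988]]
force: [-0.5, 0.3, -2.2]
gripper_width: 17.9
t 8.3 q [ 0.066  0.151 -0.149  1.958  0.003  0.877 -1.453] p [548.  -20.7 314. ] F [-0.5  0.3 -2.2] w 17.9
```

View pics/g3.png

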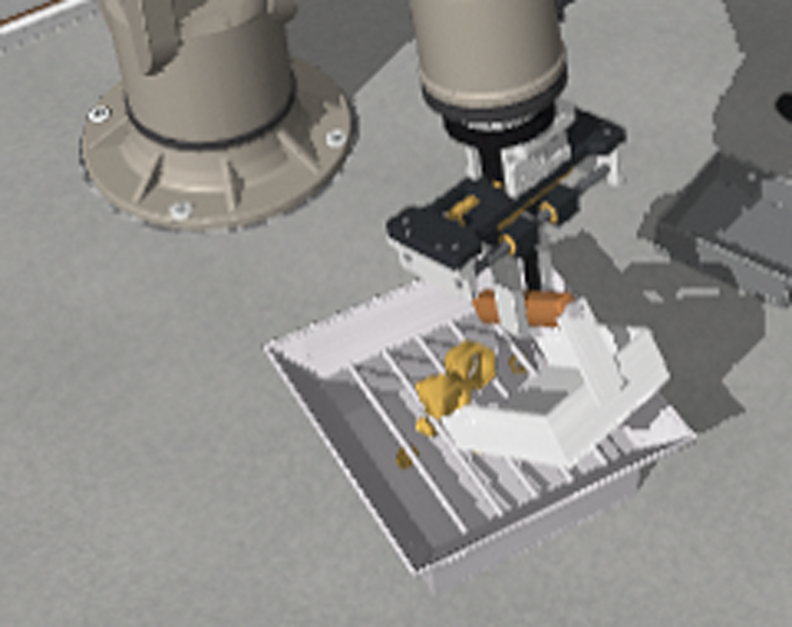

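Both large nuts are on the bars, and the wrist force of 2.2 N matches an empty scoop. I'll tip a little further and pause to make sure it's empty.

```bash
python3 - <<'E'
from ik import *
s=read_state(); R0=np.array(s['orientation']);p0=np.array(s['tool_pos']);H=-168.5
seq([[541,-21,109],[541,-21,111],[541,-21,112]],[37,41,44],H,-25,p0,R0)
E
```

```text
37 [0.05, 0.001, -0.001] [-0.13, 0.78, -0.24]
41 [0.119, 0.0, -0.001] [-0.13, 2.18, -0.6]
44 [0.172, 0.0, -0.002] [-0.13, 3.24, -0.75]
```

```bash
python3 -m inch '[[[0.05,0,0,-0.1,0.8,-0.24,-1],[0.085,0,0,-0.1,1.5,-0.4,-1],[0.119,0,0,-0.1,2.18,-0.6,-1],[0.172,0,0,-0.1,3.24,-0.75,-1],[0.172,0,0,-0.1,3.24,-0.75,-1],[0.172,0,0,-0.1,3.24,-0.75,-1],[0.172,0,0,-0.1,3.24,-0.75,-1]]]'
python3 - <<'E'
from h import *
log(); grab('scene','pics/scene6.png')
crop('pics/scene6.png',160,120,400,310,3.3,'pics/g4.png')
s=read_state();R=np.array(s['orientation']);print(R.T@[0,0,1],R.T@[1,0,0],R.T@[0,1,0])
E
```

```text
time_s: 9.05
tool_pos: [515.0, -26.5, 316.5]
orientation: [[0.198, -0.927, 0.318], [-0.98, -0.187, 0.065], [-0.001, -0.325, -0.946]]
force: [1.0, -0.5, -2.5]
gripper_width: 17.8
t 9.05 q [ 0.104  0.031 -0.154  2.114 -0.072  0.671 -1.371] p [515.  -26.5 316.5] F [ 1.  -0.5 -2.5] w 17.8
[-9.34675105e-04 -3.24943927e-01 -9.45732822e-01] [ 0.19846738 -0.92698049  0.31830468] [-0.98010705 -0.1873996   0.0653572 ]
```

View pics/g4.png

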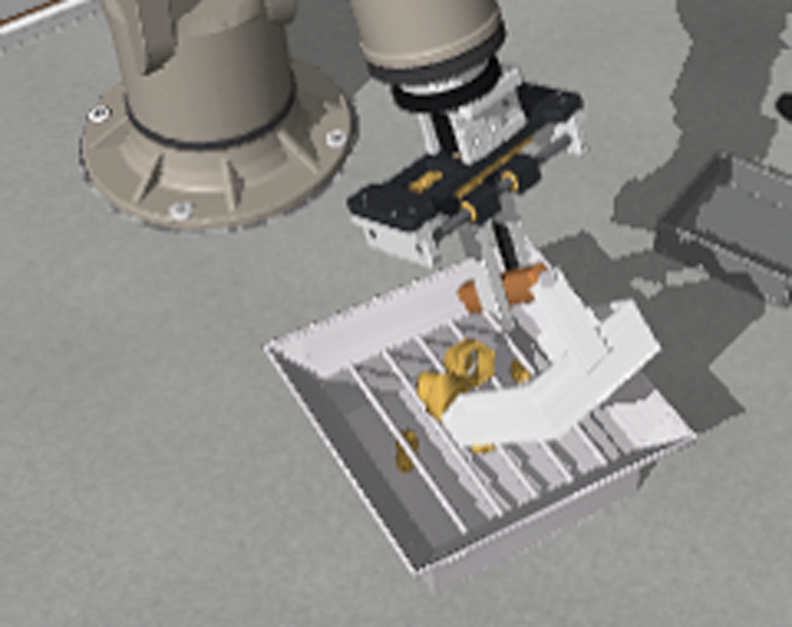

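```bash
python3 -m inch '[[[0,0,0,0,-0.3,-0.9,-1],[0,0,0,0,-0.8,-2.4,-1],[0,0,0,0,-1.5,-4.3,-1],[0,0,0,0,-2.1,-6.2,-1],[0,0,0,0,-2.6,-7.6,-1],[0,0,0,0,-2.6,-7.6,-1]]]'
python3 - <<'E'
from h import *
log(); grab('scene','pics/scene7.png')
crop('pics/scene7.png',160,100,400,310,3.0,'pics/g5.png')
R=mk(-78.5,-25); rows([488.9,-350.5,300],R)
E
```

```text
time_s: 9.7
tool_pos: [515.8, -26.4, 399.3]
orientation: [[0.199, -0.926, 0.321], [-0.98, -0.188, 0.065], [-0.0, -0.328, -0.945]]
force: [-0.5, -0.2, -2.8]
gripper_width: 18.0
t 9.7 q [ 0.108 -0.047 -0.149  2.002 -0.078  0.857 -1.371] p [515.8 -26.4 399.3] F [-0.5 -0.2 -2.8] w 18.0
rows: turn [-0.769  0.001 -0.001] shift cm [31.24 11.71  6.28]
```

View pics/g5.png

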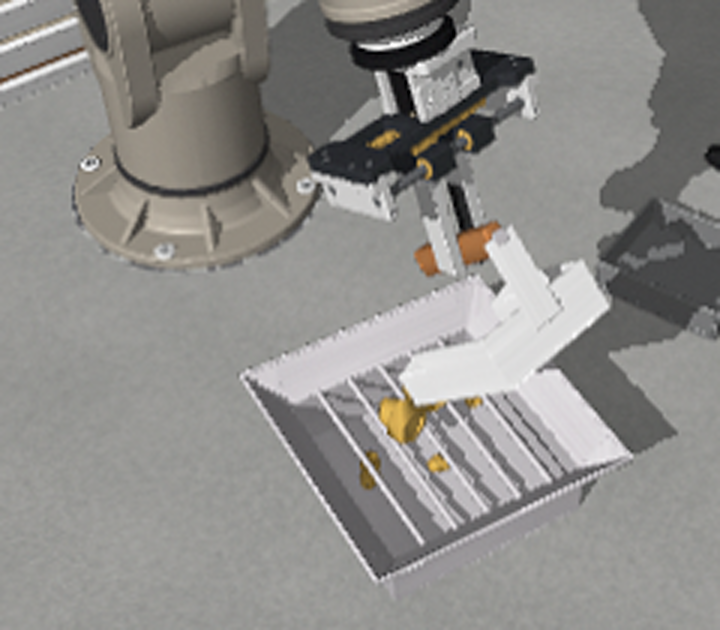

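```bash
python3 -m inch '[[[-0.04,0,0,1.2,0.5,0.2,-1],[-0.12,0,0,4.2,1.6,0.8,-1],[-0.2,0,0,7.8,2.9,1.5,-1],[-0.29,0,0,11.5,4.3,2.3,-1],[-0.38,0,0,15.2,5.7,3.05,-1],[-0.47,0,0,19,7.1,3.8,-1],[-0.56,0,0,22.8,8.5,4.6,-1],[-0.65,0,0,26.3,9.9,5.3,-1],[-0.72,0,0,29.2,11,5.9,-1],[-0.76,0,0,30.9,11.6,6.2,-1],[-0.769,0,0,31.24,11.7,6.28,-1],[-0.769,0,0,31.24,11.7,6.28,-1]]]'
python3 - <<'E'
from h import *
log(); grab('scene','pics/scene8.png'); grab('top','pics/top8.png')
crop('pics/scene8.png',90,160,270,320,4.2,'pics/i2.png')
crop('pics/top8.png',270,195,390,315,5,'pics/i1.png')
R=mk(-78.5,-25); rows([488.9,-350.5,170],R)
E
```

```text
time_s: 10.95
tool_pos: [489.1, -350.3, 298.8]
orientation: [[0.198, -0.888, -0.416], [-0.98, -0.18, -0.083], [-0.002, 0.424, -0.906]]
force: [-0.1, 0.3, -2.1]
gripper_width: 17.9
t 10.95 q [ 0.328  0.466  0.108  1.614  0.206  1.426 -1.004] p [ 489.1 -350.3  298.8] F [-0.1  0.3 -2.1] w 17.9
rows: turn [-0.001  0.001  0.001] shift cm [ 0.1  -5.43 11.81]
```

View pics/i2.png

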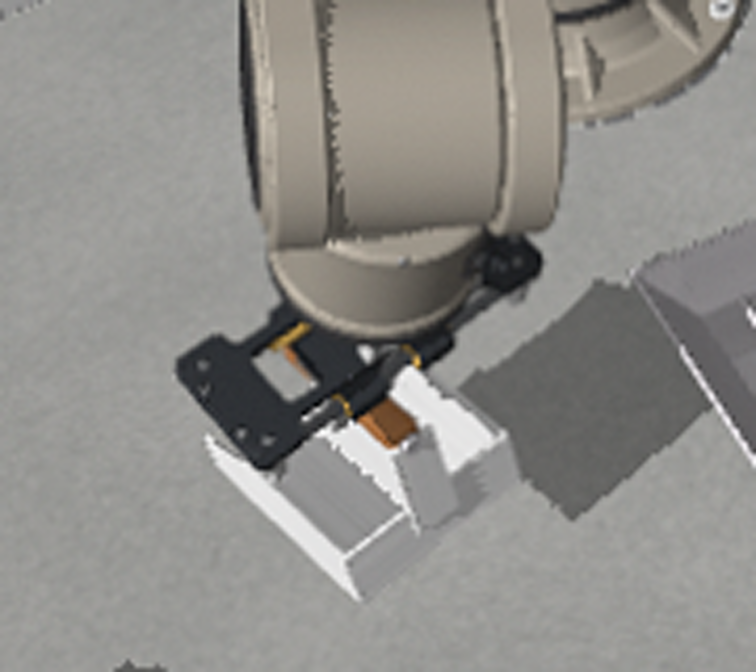

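View pics/i1.png

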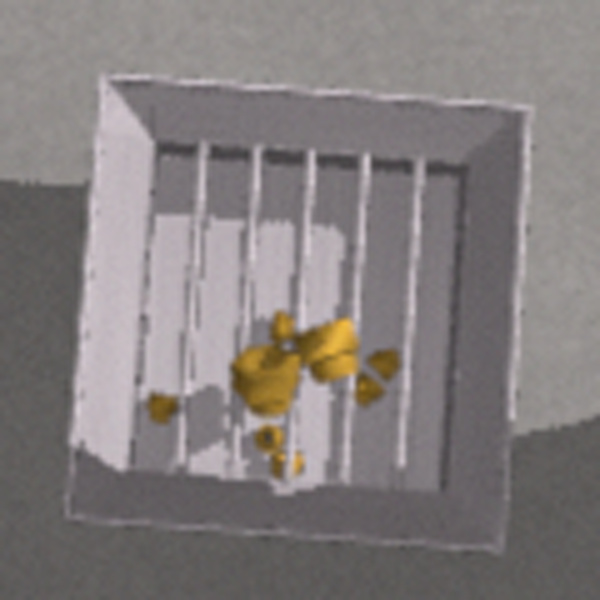

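The scoop is empty. The top view shows six small nuts, at crop (283,325), (158,408), (268,438), (288,462), (383,362) and (368,390), and the two large ones on the bars. Now I'll set the scoop down in its old place.

```bash
python3 -m inch '[[[0,0,0,0,-0.4,0.9,-1],[0,0,0,0.1,-1.25,2.7,-1],[0,0,0,0.1,-2.3,5,-1],[0,0,0,0.1,-3.4,7.4,-1],[0,0,0,0.1,-4.3,9.4,-1],[0,0,0,0.1,-4.95,10.75,-1],[0,0,0,0.1,-5.2,11.35,-1],[0,0,0,0.1,-5.35,11.6,-1],[0,0,0,0.1,-5.4,11.75,-1],[0,0,0,0.1,-5.43,11.81,-1],[0,0,0,0.1,-5.43,11.81,-1]]]'
python3 - <<'E'
from h import *
log()
E
```

```text
time_s: 12.15
tool_pos: [489.2, -350.6, 170.6]
orientation: [[0.199, -0.889, -0.413], [-0.98, -0.181, -0.084], [-0.0, 0.421, -0.907]]
force: [0.3, -0.0, -2.1]
gripper_width: 17.6
t 12.15 q [ 0.336  0.6    0.098  1.706  0.209  1.203 -1.054] p [ 489.2 -350.6  170.6] F [ 0.3 -0.  -2.1] w 17.6
```

```bash
python3 -m inch '[[[0,0,0,0,-0.02,0.05,-1],[0,0,0,0,-0.05,0.1,-1],[0,0,0,0,-0.07,0.15,-1],[0,0,0,0,-0.07,0.15,-1]]]'
python3 - <<'E'
from h import *
log()
E
```

```text
time_s: 12.55
tool_pos: [489.4, -350.8, 170.0]
orientation: [[0.199, -0.889, -0.412], [-0.98, -0.181, -0.084], [0.0, 0.421, -0.907]]
force: [1.2, 2.6, 10.1]
gripper_width: 18.1
t 12.55 q [ 0.336  0.601  0.098  1.706  0.209  1.202 -1.055] p [ 489.4 -350.8  170. ] F [ 1.2  2.6 10.1] w 18.1
```

The upward force shows it's on the bench. Releasing the grip and lifting away.

```bash
python3 -m inch '[[[0,0,0,0,0,0,1],[0,0,0,0,0,0,1],[0,0,0,0,0,0,1],[0,0,0,0,0,0,1],[0,0,0,0,0,0,1],[0,0,0,0,0,0,1],[0,0,0,0,0,0,1]]]'
python3 -m inch '[[[0,0,0,0,0.4,-0.9,1],[0,0,0,0,1.6,-3.4,1],[0,0,0,0,3.4,-7.2,1],[0,0,0,0,5.1,-10.9,1],[0,0,0,0,6.3,-13.6,1],[0,0,0,0,6.3,-13.6,1]]]'
python3 - <<'E'
from h import *
log(); grab('scene','pics/scene9.png'); grab('top','pics/top9.png')
crop('pics/scene9.png',200,170,390,310,4.2,'pics/j2.png')
crop('pics/scene9.png',90,180,270,340,3.5,'pics/j3.png')
crop('pics/top9.png',285,205,375,300,6.3,'pics/j1.png')
E
```

```text
time_s: 13.25
tool_pos: [489.4, -350.8, 170.0]
orientation: [[0.199, -0.889, -0.412], [-0.98, -0.181, -0.084], [0.0, 0.421, -0.907]]
force: [0.5, -0.2, 0.2]
gripper_width: 70.3
time_s: 13.85
tool_pos: [490.4, -351.4, 324.9]
orientation: [[0.199, -0.892, -0.407], [-0.98, -0.179, -0.086], [0.004, 0.416, -0.909]]
force: [0.6, 0.3, 0.3]
gripper_width: 93.9
t 13.85 q [ 0.327  0.442  0.111  1.589  0.206  1.463 -0.995] p [ 490.4 -351.4  324.9] F [0.6 0.3 0.3] w 93.9
```

View pics/j2.png

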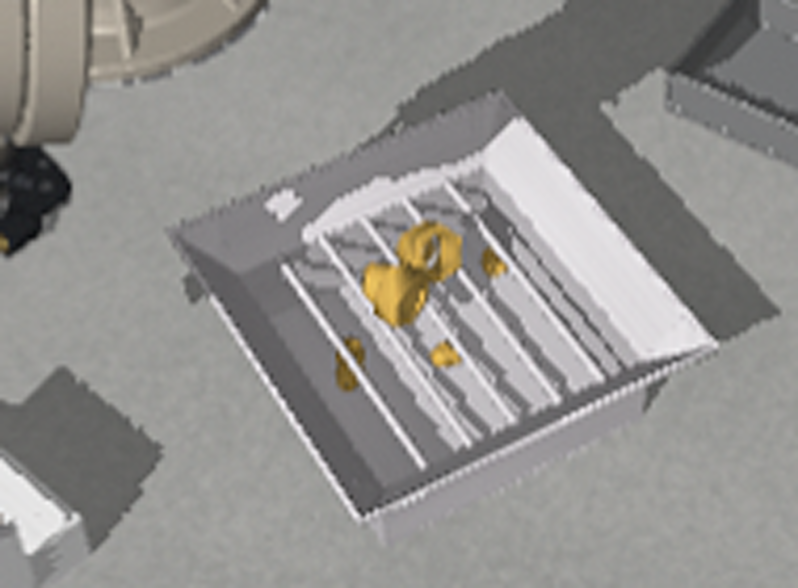

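View pics/j1.png

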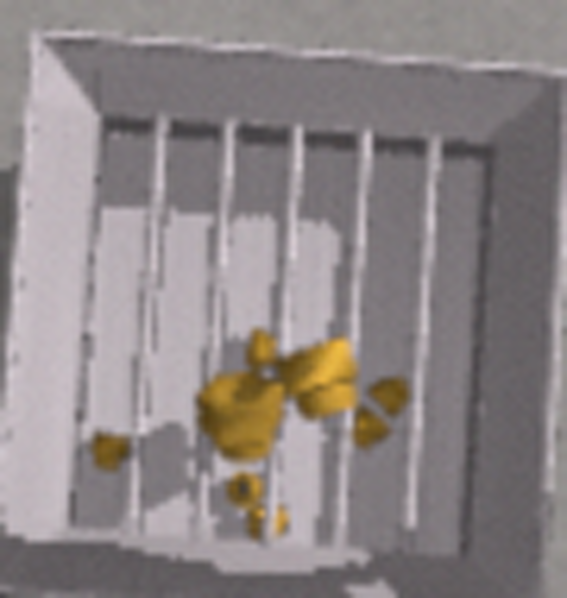

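View pics/j3.png

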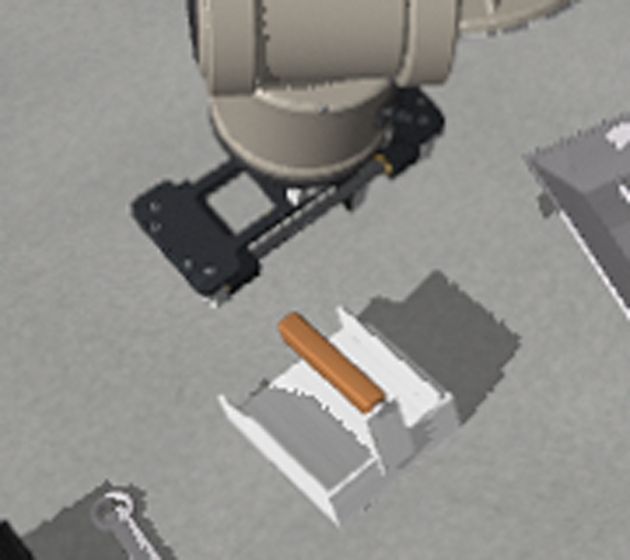

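The scoop stands empty in its old place. On the grate nut 1 is at top-crop (243,418), which is scene-crop (430,250), and nut 2 is at top-crop (323,380), scene-crop (395,293). Both lie on their sides. I'll enlarge them to measure.

```bash
python3 - <<'E'
from h import *
crop('pics/top9.png',312,252,352,292,14,'pics/k1.png')
crop('pics/scene9.png',275,215,325,260,14,'pics/k2.png')
E
```

```text
(no output)
```

View pics/k1.png

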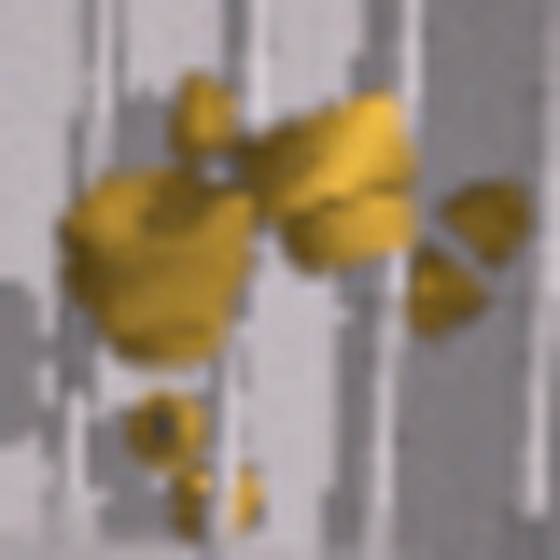

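View pics/k2.png

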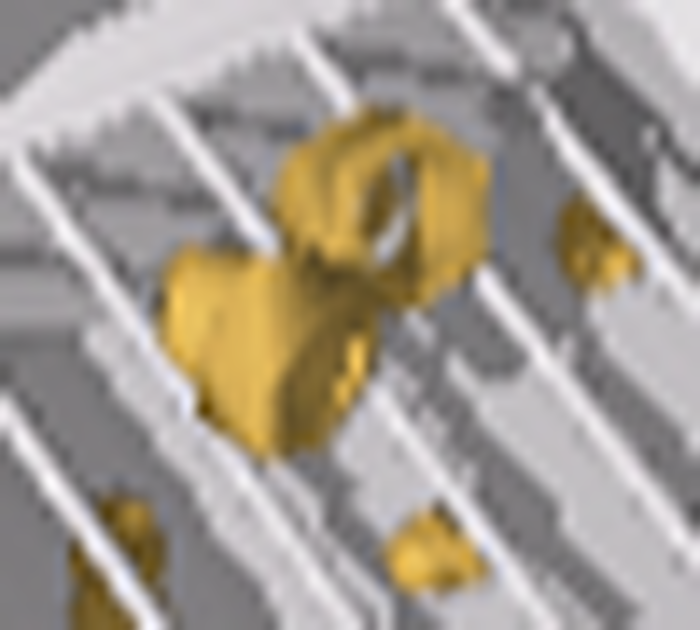

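```bash
cat > nutfit.py <<'E'
from h import *
from scipy.optimize import minimize
def pts():
    P=[]
    for a in range(6):
        t=np.radians(60*a)
        for z in(-16.5,3.5): P.append([20.8*np.cos(t),20.8*np.sin(t),z])
    for a in range(16):
        t=2*np.pi*a/16
        P.append([15*np.cos(t),15*np.sin(t),3.5]);P.append([13*np.cos(t),13*np.sin(t),16.5])
    return np.array(P)
PT=pts(); F=4
C={n:cal(n) for n in('top','scene')}
def proj(n,X):
    K,k,e,A=C[n]; c=(X-e)@A; s=c[:,:2]/c[:,2:]; s=s*(1+k*(s**2).sum(1,keepdims=True)); return s*[K[0,0],K[1,1]]+[K[0,2],K[1,2]]
def pose(p):
    x,y,z,yaw,pitch,roll=p  # axis heading yaw, pitch up
    cy,sy,cp,sp=np.cos(yaw),np.sin(yaw),np.cos(pitch),np.sin(pitch)
    ax=np.array([cy*cp,sy*cp,sp]); u=np.array([-sy,cy,0]); v=np.cross(ax,u)
    R=np.column_stack([u,v,ax])@Ro.from_euler('z',roll).as_matrix()
    return PT@R.T+[x,y,z]
def render(ps,n,box):
    x0,y0,x1,y1=box; m=np.zeros(((y1-y0)*F,(x1-x0)*F),np.uint8)
    for p in ps:
        q=(proj(n,pose(p))-[x0,y0]+.5)*F
        cv2.fillConvexPoly(m,cv2.convexHull(np.round(q*16).astype(np.int32)),1,shift=4)
    return m.astype(bool)
def mask(src,box,polys):
    """yellow mask upsampled; valid mask excluding polys (full-image pixel rects to ignore)"""
    im=cv2.imread(src); x0,y0,x1,y1=box; im=cv2.resize(im[y0:y1,x0:x1],None,fx=F,fy=F,interpolation=cv2.INTER_CUBIC)
    hsv=cv2.cvtColor(im,cv2.COLOR_BGR2HSV); m=(hsv[...,1]>110)&(hsv[...,0]>12)&(hsv[...,0]<35)
    v=np.ones_like(m)
    for a,b,c,d in polys: v[int((b-y0)*F):int((d-y0)*F),int((a-x0)*F):int((c-x0)*F)]=0
    return m,v
def fitn(ps0,views,zs=77,free_pitch=True):
    k=len(ps0); sc=np.array([10,10,4,.2,.1,.3])
    data=[(n,b)+mask(s,b,ig) for n,s,b,ig in views]
    def cost(d):
        ps=np.array(ps0)+d.reshape(k,6)*sc; c=0
        for n,b,m,v in data: c+=((render(ps,n,b)^m)&v).sum()/(m&v).sum()
        return c+.02*((ps[:,2]-zs)**2/16).sum()+.02*(ps[:,4]**2/.02).sum()
    best=None; rng=np.random.default_rng(0)
    for t in range(6):
        r=minimize(cost,rng.normal(0,.4,6*k)*(t>0),method='Nelder-Mead',options=dict(maxfev=2500,xatol=.01,fatol=1e-4,adaptive=True))
        if best is None or r.fun<best.fun: best=r
    ps=np.array(ps0)+best.x.reshape(k,6)*sc
    for i,(n,b,m,v) in enumerate(data):
        r=render(ps,n,b); o=np.stack([m*255,r*255,(~v)*120],-1).astype(np.uint8); cv2.imwrite(f'pics/fit_{n}.png',cv2.resize(o,None,fx=3,fy=3))
    return best.fun,ps
E
python3 - <<'E'
from nutfit import *
a=p2w('top',323.1,270.9,77); b=p2w('top',312+330/14,252+185/14,77); print(a,b)
views=[('top','pics/top9.png',(312,252,352,292),[(323.8,256,328.8,263.3),(319,279.2,335,292),(342,262,352,280)]),
('scene','pics/scene9.png',(275,215,325,260),[(278,248,288,260),(302,250,312,260),(314,228,322,238)])]
f,ps=fitn([[a[0],a[1],77,np.radians(-178),0,.3],[b[0],b[1],77,np.radians(-163),0,.3]],views)
print(f); 
for p in ps: print(np.round(p[:3],1),np.round(np.degrees(p[3:]),1))
t=ps[0][:2]-[506,-28]; 
for p in ps:
    c,s=np.cos(np.radians(-5.5)),np.sin(np.radians(-5.5)); d=p[:2]-[506,-28]; print('in sifter',c*d[0]+s*d[1],-s*d[0]+c*d[1])
E
```

```text
[466.38398069  -7.05059674  77.        ] [482.54461425 -44.76685723  77.        ]
0.5005260185875199
[466.6  -8.   77.8] [-184.9   -0.    23. ]
[481.6 -42.4  77.9] [-158.5   -3.6   12.8]
in sifter -41.17382091575917 16.089495957798846
in sifter -22.91894883320093 -16.709754178619956
```

```bash
python3 - <<'E'
import cv2,numpy as np
a=cv2.imread('pics/fit_top.png');b=cv2.imread('pics/fit_scene.png');h=max(a.shape[0],b.shape[0])
f=lambda i:np.pad(i,((0,h-i.shape[0]),(0,4),(0,0)))
o=np.hstack([f(a),f(b)]);cv2.imwrite('pics/fit.png',cv2.resize(o,None,fx=.7,fy=.7));print(o.shape)
E
```

```text
(540, 1088, 3)
```

View pics/fit.png

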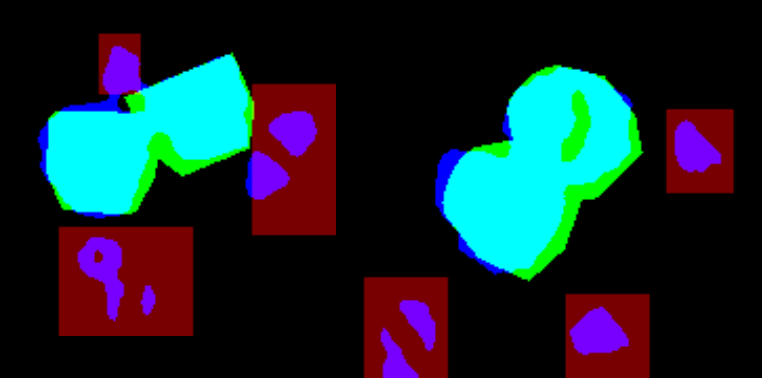

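The fit is consistent: both nuts sit at y = ±16.5 in the sifter frame, centred in their gaps. Nut 2 is at (481.6, -42.4) with its axis at 20°, and its end faces are clear, so I'll take it first, gripping along its 33 mm length.

```bash
python3 - <<'E'
from h import *
from ik import ik
s=read_state()
P=[481.6,-42.4,250]; w,t=rows(P,mk(20)); print(ik(P,mk(20),s['joints']))
for f in np.linspace(1/12,1,12): pass
E
```

```text
rows: turn [ 0.321  0.371 -1.69 ] shift cm [-30.38  -7.83   4.14]
(np.float64(0.03530009060279528), array([ 0.22941581,  0.17882222, -0.30389026,  2.07473568,  0.06812061,
        0.89724107,  0.23656106]))
```

```bash
python3 -m inch '[[[0.02,0.03,-0.12,-1.8,-0.5,0.2,1],[0.05,0.06,-0.26,-4.6,-1.2,0.6,1],[0.08,0.09,-0.4,-7.2,-1.85,1,1],[0.1,0.12,-0.54,-9.8,-2.5,1.3,0.8],[0.13,0.15,-0.68,-12.4,-3.2,1.7,0.6],[0.16,0.18,-0.83,-15,-3.9,2,0.36],[0.19,0.21,-0.97,-17.6,-4.5,2.4,0.36],[0.21,0.245,-1.12,-20.2,-5.2,2.75,0.36],[0.24,0.28,-1.26,-22.8,-5.9,3.1,0.36],[0.27,0.31,-1.4,-25.4,-6.5,3.5,0.36],[0.3,0.34,-1.55,-28,-7.2,3.8,0.36],[0.321,0.371,-1.69,-30.38,-7.83,4.14,0.36]]]'
python3 - <<'E'
from h import *
log(); rows([481.6,-42.4,190],mk(20)); rows([481.6,-42.4,164.4],mk(20))
E
```

```text
time_s: 15.15
tool_pos: [480.8, -41.2, 249.0]
orientation: [[0.938, 0.347, -0.001], [0.347, -0.938, 0.001], [-0.0, -0.001, -1.0]]
force: [-0.1, 0.0, -0.0]
gripper_width: 64.3
t 15.15 q [ 0.278  0.196 -0.362  2.064  0.087  0.897  0.222] p [480.8 -41.2 249. ] F [-0.1  0.  -0. ] w 64.3
rows: turn [-0.001  0.     0.005] shift cm [0.03 0.15 5.9 ]
rows: turn [-0.001  0.     0.005] shift cm [0.03 0.16 8.46]
```

```bash
python3 -m inch '[[[0,0,0.005,0,0.1,2,0.36],[0,0,0.005,0,0.15,4.5,0.36],[0,0,0.005,0.03,0.15,6.2,0.36],[0,0,0.005,0.03,0.15,6.6,0.36],[0,0,0.005,0.03,0.15,6.6,0.36]]]'
python3 - <<'E'
from h import *
log(); grab('scene','pics/scene10.png'); 
crop('pics/scene10.png',240,160,360,280,5,'pics/l2.png')
E
```

```text
time_s: 15.65
tool_pos: [481.0, -42.3, 182.3]
orientation: [[0.94, 0.342, -0.003], [0.342, -0.94, 0.002], [-0.002, -0.003, -1.0]]
force: [1.2, -0.1, -0.4]
gripper_width: 63.9
t 15.65 q [ 0.257  0.293 -0.347  2.119  0.141  0.753  0.169] p [481.  -42.3 182.3] F [ 1.2 -0.1 -0.4] w 63.9
```

View pics/l2.png

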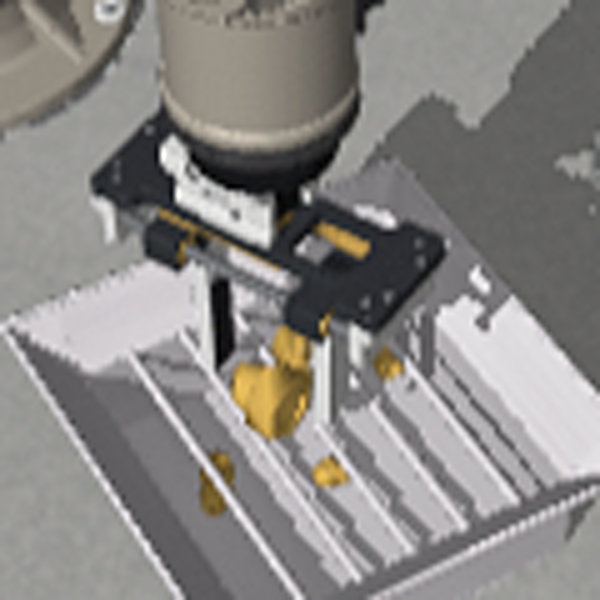

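The jaws bracket nut 2: the finger tips are at crop (218,365) and (325,420), with the nut centred at (272,395). Descending and closing.

```bash
python3 -m inch '[[[0,0,0,0.05,0,0.9,0.36],[0,0,0,0.05,0,1.6,0.36],[0,0,0,0.05,0,1.8,0.36],[0,0,0,0.05,0,1.8,-1],[0,0,0,0.05,0,1.8,-1],[0,0,0,0.05,0,1.8,-1],[0,0,0,0.05,0,1.8,-1],[0,0,0,0.05,0,1.8,-1],[0,0,0,0.05,0,1.8,-1],[0,0,0,0.05,0,1.8,-1]]]'
python3 - <<'E'
from h import *
log(); grab('scene','pics/scene11.png'); 
crop('pics/scene11.png',240,160,360,280,5,'pics/l3.png')
E
```

```text
time_s: 16.7
tool_pos: [481.9, -42.2, 165.1]
orientation: [[0.94, 0.342, -0.001], [0.342, -0.94, 0.001], [-0.001, -0.002, -1.0]]
force: [0.0, -0.6, 2.1]
gripper_width: 33.6
t 16.7 q [ 0.249  0.321 -0.341  2.13   0.159  0.715  0.153] p [481.9 -42.2 165.1] F [ 0.  -0.6  2.1] w 33.6
```

View pics/l3.png

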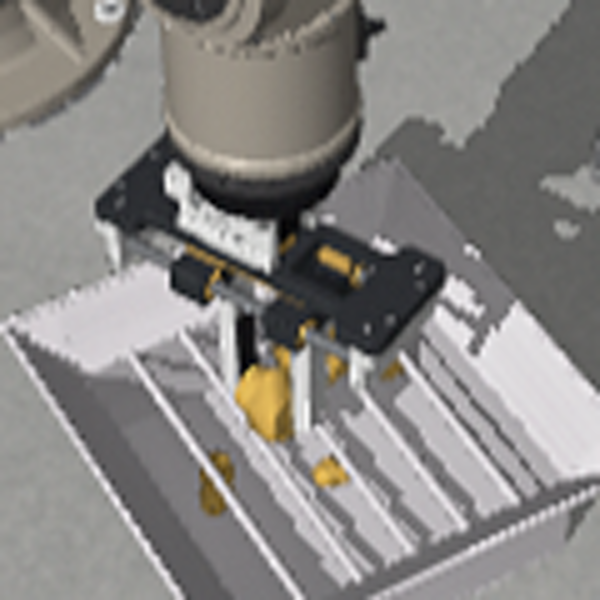

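The jaws stopped at 33.6 mm, which is the nut's length, so the grip is good. I'll check the tray target and the bottle's clearance while lifting.

```bash
python3 -m inch '[[[0,0,0,0,0,0,-1],[0,0,0,0,0,0,-1],[0,0,0,0,0,-1,-1],[0,0,0,0,0,-3,-1],[0,0,0,0,0,-5.5,-1],[0,0,0,0,0,-8,-1],[0,0,0,0,0,-10,-1],[0,0,0,0,0,-11,-1],[0,0,0,0,0,-11,-1]]]'
python3 - <<'E'
from h import *
from ik import ik
log(); print('bottle',p2w('top',178,211,168), p2w('top',190,221,0))
T=np.array([446.4,339.6]); ty=np.radians(20.7); ex=np.array([np.cos(ty),np.sin(ty)])
q=read_state()['joints']
for d in(32,-32):
    p=T+d*ex; print(p)
    for z in(200,113):
        e,qq=ik(np.r_[p,z],mk(110.7),q); print(z,round(e,2),np.round(qq,2))
p=T+32*ex; rows(np.r_[p,260],mk(110.7))
grab('scene','pics/scene12.png'); grab('top','pics/top12.png')
crop('pics/scene12.png',220,110,370,280,3.5,'pics/m2.png')
crop('pics/top12.png',150,180,250,320,4.2,'pics/m1.png')
E
```

```text
time_s: 17.65
tool_pos: [482.5, -42.3, 276.4]
orientation: [[0.94, 0.342, 0.001], [0.342, -0.94, 0.001], [0.001, -0.001, -1.0]]
force: [-0.1, 0.5, -1.3]
gripper_width: 33.7
t 17.65 q [ 0.287  0.164 -0.365  2.033  0.07   0.956  0.235] p [482.5 -42.3 276.4] F [-0.1  0.5 -1.3] w 33.7
bottle [640.16608568 404.56179091 168.        ] [640.21059936 411.99816395   0.        ]
[476.33420899 350.911195  ]
200 0.01 [-0.16  0.47 -0.75  1.88  0.39  0.94  0.84]
113 0.01 [-0.22  0.59 -0.68  1.93  0.51  0.8   0.75]
[416.46579101 328.288805  ]
200 0.01 [-0.14  0.38 -0.79  2.02  0.35  0.88  0.81]
113 0.01 [-0.21  0.52 -0.71  2.07  0.5   0.74  0.68]
rows: turn [ 0.    -0.002 -1.583] shift cm [ 12.86 -37.16   1.69]
```

View pics/m2.png

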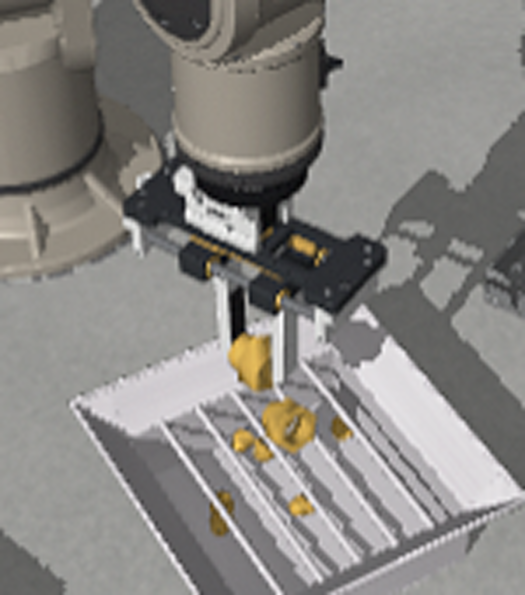

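View pics/m1.png

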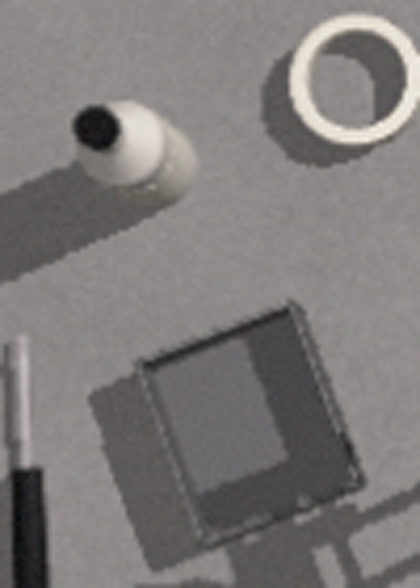

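Nut 2 is held between the fingers, clear of the grate. Carrying it to the tray.

```bash
python3 -m inch '[[[0,0,-0.07,0.5,-1.5,0.1,-1],[0,0,-0.2,1.5,-4.5,0.2,-1],[0,0,-0.34,2.7,-7.9,0.4,-1],[0,0,-0.48,3.9,-11.3,0.5,-1],[0,0,-0.62,5.1,-14.7,0.7,-1],[0,0,-0.76,6.3,-18.1,0.8,-1],[0,0,-0.9,7.4,-21.5,1,-1],[0,0,-1.04,8.6,-24.9,1.1,-1],[0,0,-1.18,9.8,-28.3,1.3,-1],[0,0,-1.32,11,-31.7,1.4,-1],[0,0,-1.46,12,-35,1.6,-1],[0,0,-1.583,12.86,-37.16,1.69,-1]]]'
python3 - <<'E'
from h import *
log(); rows([476.3,350.9,113],mk(110.7))
E
```

```text
time_s: 18.95
tool_pos: [474.3, 353.1, 256.7]
orientation: [[-0.361, 0.933, -0.004], [0.933, 0.361, 0.002], [0.003, -0.003, -1.0]]
force: [0.5, -0.8, -1.2]
gripper_width: 34.1
t 18.95 q [-0.148  0.438 -0.766  1.806  0.343  1.039  0.895] p [474.3 353.1 256.7] F [ 0.5 -0.8 -1.2] w 34.1
rows: turn [-0.003 -0.003  0.008] shift cm [-0.32  0.15 14.37]
```

```bash
python3 -m inch '[[[0,0,0,-0.3,0.15,2,-1],[0,0,0,-0.3,0.15,5.5,-1],[0,0,0,-0.3,0.15,9,-1],[0,0,0,-0.3,0.15,11.8,-1],[0,0,0,-0.3,0.15,13.2,-1],[0,0,0,-0.3,0.15,14,-1],[0,0,0,-0.3,0.15,14.35,-1],[0,0,0,-0.3,0.15,14.35,-1]]]'
python3 - <<'E'
from h import *
log(); grab('scene','pics/scene13.png'); 
crop('pics/scene13.png',320,100,470,230,4.5,'pics/n2.png')
E
```

```text
time_s: 19.75
tool_pos: [476.3, 351.3, 113.6]
orientation: [[-0.36, 0.933, -0.004], [0.933, 0.36, 0.002], [0.003, -0.003, -1.0]]
force: [1.6, 0.2, -1.6]
gripper_width: 33.7
t 19.75 q [-0.234  0.613 -0.663  1.903  0.509  0.802  0.767] p [476.3 351.3 113.6] F [ 1.6  0.2 -1.6] w 33.7
```

View pics/n2.png

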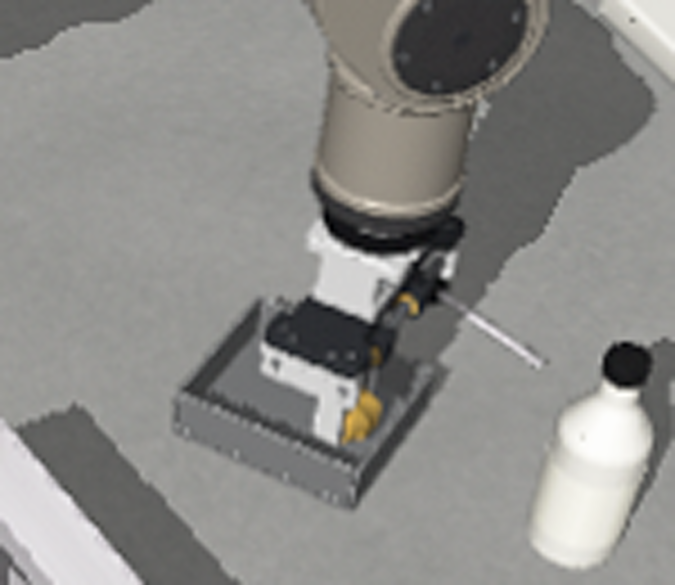

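The nut is inside the tray, near its far side. I'll lower 2 mm, open partway and rise.

```bash
python3 -m inch '[[[0,0,0,0,0,0.2,-1],[0,0,0,0,0,0.2,-1],[0,0,0,0,0,0.2,-0.05],[0,0,0,0,0,0.2,-0.05],[0,0,0,0,0,0.2,-0.05],[0,0,0,0,0,-1,-0.05],[0,0,0,0,0,-4,-0.05],[0,0,0,0,0,-8.5,0.2],[0,0,0,0,0,-13,0.36],[0,0,0,0,0,-15,0.36],[0,0,0,0,0,-15,0.36]]]'
python3 - <<'E'
from h import *
log(); grab('scene','pics/scene14.png'); grab('top','pics/top14.png')
crop('pics/scene14.png',320,130,470,230,4.5,'pics/o1.png')
crop('pics/top14.png',312,252,352,292,14,'pics/o2.png')
crop('pics/scene14.png',265,205,335,270,10,'pics/o3.png')
E
```

```text
time_s: 20.9
tool_pos: [477.7, 352.1, 268.2]
orientation: [[-0.36, 0.933, 0.001], [0.933, 0.36, 0.005], [0.004, 0.003, -1.0]]
force: [0.1, -0.1, -0.4]
gripper_width: 63.9
t 20.9 q [-0.137  0.427 -0.774  1.794  0.337  1.053  0.906] p [477.7 352.1 268.2] F [ 0.1 -0.1 -0.4] w 63.9
```

View pics/o1.png

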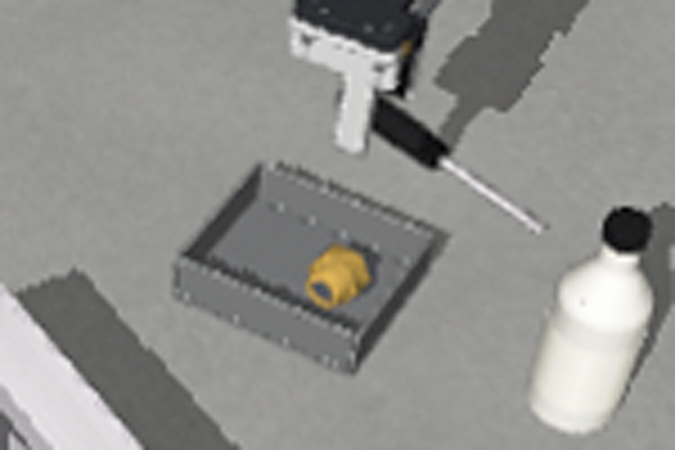

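View pics/o2.png

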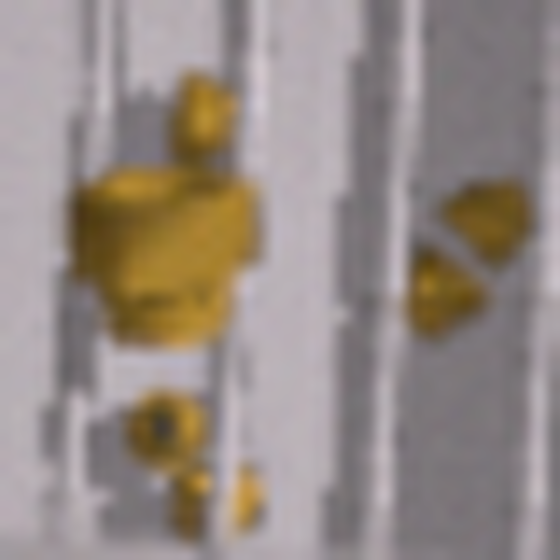

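View pics/o3.png

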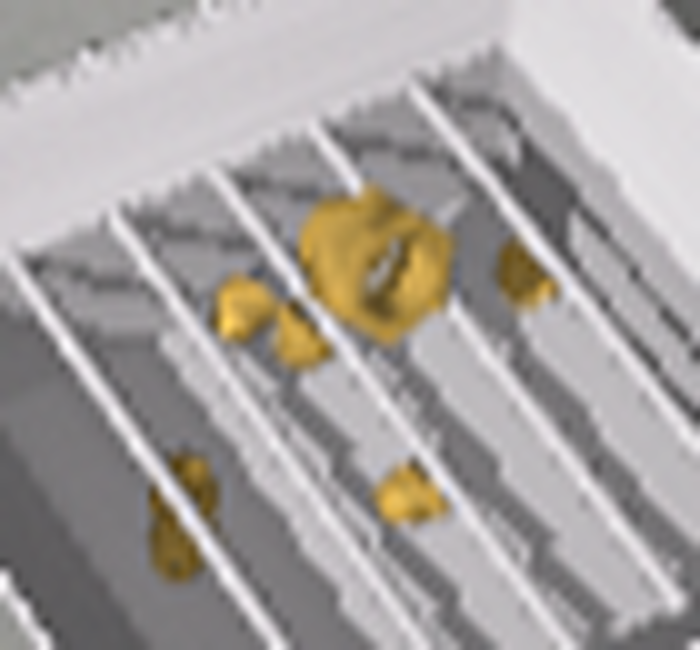

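Nut 2 lies in the tray. All six small nuts show below the bars, and nut 1 is now alone and has turned slightly. I'll refit it.

```bash
python3 - <<'E'
from nutfit import *
from ik import ik
views=[('top','pics/top14.png',(312,252,340,292),[(323.3,256,329.8,263.9),(319,279.0,335,292)]),
('scene','pics/scene14.png',(285,215,325,245),[(285,231,298,245),(302,238,312,245),(314,228,322,238)])]
f,ps=fitn([[468,-8,77,np.radians(-180),0,.3]],views)
p=ps[0];print(f,np.round(p[:3],1),np.round(np.degrees(p[3:]),1))
h=np.degrees(p[3])+180; print('head',h)
c,s=np.cos(np.radians(-5.5)),np.sin(np.radians(-5.5)); d=p[:2]-[506,-28]; print('in sifter',c*d[0]+s*d[1],-s*d[0]+c*d[1])
q=read_state()['joints']
for z in(250,165): print(ik(np.r_[p[:2],z],mk(h),q))
rows(np.r_[p[:2],250],mk(h))
a=cv2.imread('pics/fit_top.png');b=cv2.imread('pics/fit_scene.png');H=max(a.shape[0],b.shape[0])
g=lambda i:np.pad(i,((0,H-i.shape[0]),(0,4),(0,0)))
cv2.imwrite('pics/fitb.png',cv2.resize(np.hstack([g(a),g(b)]),None,fx=.7,fy=.7))
E
```

```text
0.4823509809981785 [469.7  -9.   76.6] [-177.5    0.6   20.5]
head 2.4621514701492515
in sifter -37.99183276183709 15.38690286830379
(np.float64(0.021355664710468486), array([ 0.183094  ,  0.16370746, -0.3301129 ,  2.09501194,  0.06795903,
        0.89303734, -0.14241263]))
(np.float64(0.028594516431518557), array([ 0.09030974,  0.30027652, -0.23830307,  2.15893638,  0.10947696,
        0.69367473, -0.17886078]))
rows: turn [-4.000e-03 -1.000e-03  1.896e+00] shift cm [-33.32 -13.65   1.38]
```

View pics/fitb.png

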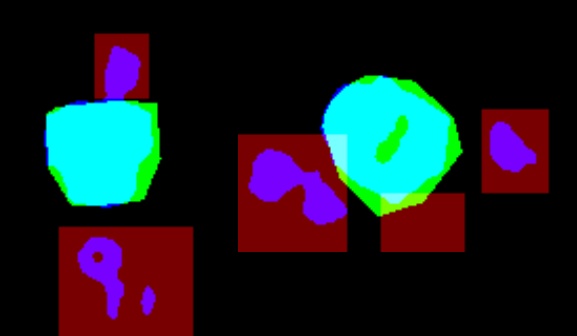

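```bash
python3 -m inch '[[[0,0,0.15,-1.5,-0.6,0,0.36],[0,0,0.3,-4.5,-1.8,0.1,0.36],[0,0,0.45,-7.5,-3.1,0.3,0.36],[0,0,0.6,-10.5,-4.3,0.4,0.36],[0,0,0.75,-13.5,-5.5,0.6,0.36],[0,0,0.9,-16.5,-6.8,0.7,0.36],[0,0,1.05,-19.5,-8,0.8,0.36],[0,0,1.2,-22.5,-9.2,0.9,0.36],[0,0,1.35,-25.5,-10.5,1,0.36],[0,0,1.5,-28.5,-11.7,1.2,0.36],[0,0,1.65,-31.2,-12.8,1.3,0.36],[0,0,1.8,-33.3,-13.6,1.38,0.36]]]'
python3 - <<'E'
from h import *
log(); rows([469.5,-8.5,182.4],mk(2))
E
```

```text
time_s: 22.2
tool_pos: [469.2, -10.5, 249.0]
orientation: [[0.991, 0.132, -0.004], [0.132, -0.991, 0.002], [-0.004, -0.003, -1.0]]
force: [-0.9, 0.6, -0.0]
gripper_width: 64.1
t 22.2 q [ 0.207  0.175 -0.352  2.089  0.073  0.894 -0.054] p [469.2 -10.5 249. ] F [-0.9  0.6 -0. ] w 64.1
rows: turn [-0.003  0.004  0.097] shift cm [ 0.09 -0.18  6.66]
```

```bash
python3 -m inch '[[[0,0,0.05,0.1,-0.18,2,0.36],[0,0,0.097,0.1,-0.18,4.5,0.36],[0,0,0.097,0.1,-0.18,6.2,0.36],[0,0,0.097,0.1,-0.18,6.6,0.36],[0,0,0.097,0.1,-0.18,6.66,0.36]]]'
python3 - <<'E'
from h import *
log(); grab('scene','pics/scene15.png'); 
crop('pics/scene15.png',240,160,360,280,5,'pics/q2.png'); rows([469.5,-8.5,165],mk(2))
E
```

```text
time_s: 22.7
tool_pos: [469.0, -8.4, 181.6]
orientation: [[0.999, 0.036, -0.007], [0.036, -0.999, 0.002], [-0.007, -0.003, -1.0]]
force: [0.3, 0.1, 0.2]
gripper_width: 63.9
t 22.7 q [ 0.172  0.274 -0.33   2.147  0.125  0.745 -0.203] p [469.   -8.4 181.6] F [0.3 0.1 0.2] w 63.9
rows: turn [-0.002  0.005  0.001] shift cm [0.01 0.02 1.72]
```

View pics/q2.png

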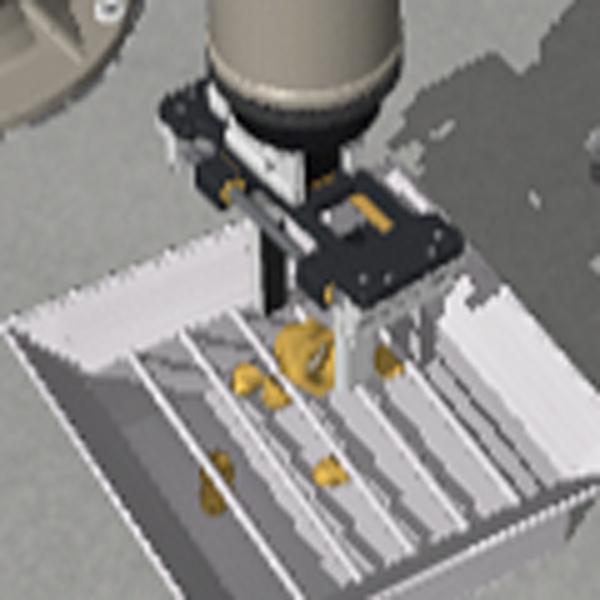

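Nut 1, at crop (310,355), sits between the fingers at (272,305) and (348,385). Descending and closing.

```bash
python3 -m inch '[[[0,0.005,0,0,0,0.9,0.36],[0,0.005,0,0,0,1.5,0.36],[0,0.005,0,0,0,1.7,0.36],[0,0.005,0,0,0,1.7,-1],[0,0.005,0,0,0,1.7,-1],[0,0.005,0,0,0,1.7,-1],[0,0.005,0,0,0,1.7,-1],[0,0.005,0,0,0,1.7,-1],[0,0.005,0,0,0,1.7,-1],[0,0.005,0,0,0,1.7,-1],[0,0.005,0,0,0,1.7,-1],[0,0.005,0,0,0,1.7,-1]]]'
python3 -m inch '[[[0,0,0,0,0,-1,-1],[0,0,0,0,0,-3,-1],[0,0,0,0,0,-5.5,-1],[0,0,0,0,0,-8,-1],[0,0,0,0,0,-10,-1],[0,0,0,0,0,-11,-1],[0,0,0,0,0,-11,-1]]]'
python3 - <<'E'
from h import *
log(); grab('scene','pics/scene16.png'); 
crop('pics/scene16.png',220,110,370,280,3.5,'pics/r2.png'); rows([416.5,328.3,250],mk(110.7))
E
```

```text
time_s: 23.95
tool_pos: [469.5, -8.3, 165.3]
orientation: [[0.999, 0.036, -0.0], [0.036, -0.999, 0.002], [-0.0, -0.002, -1.0]]
force: [0.0, -0.7, 2.8]
gripper_width: 34.2
time_s: 24.65
tool_pos: [469.9, -8.6, 276.5]
orientation: [[0.999, 0.036, 0.002], [0.036, -0.999, 0.002], [0.002, -0.002, -1.0]]
force: [-0.4, -1.2, -1.8]
gripper_width: 34.2
t 24.65 q [ 0.202  0.137 -0.346  2.062  0.055  0.948 -0.136] p [469.9  -8.6 276.5] F [-0.4 -1.2 -1.8] w 34.2
rows: turn [-1.000e-03 -3.000e-03 -1.896e+00] shift cm [ -4.09 -33.85   2.62]
```

View pics/r2.png

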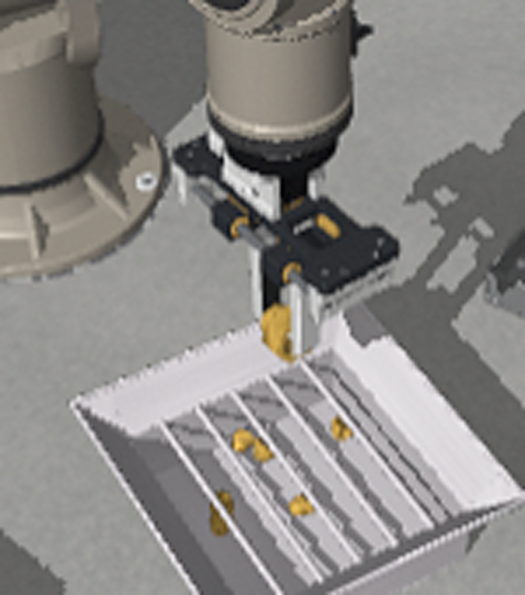

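Nut 1 is held, and all six small nuts show in the pan. Carrying it to the tray's near half.

```bash
python3 -m inch '[[[0,0,-0.13,-0.2,-1.5,0.1,-1],[0,0,-0.28,-0.6,-4.5,0.3,-1],[0,0,-0.43,-0.9,-7.5,0.5,-1],[0,0,-0.58,-1.3,-10.5,0.7,-1],[0,0,-0.73,-1.6,-13.5,1,-1],[0,0,-0.88,-2,-16.5,1.2,-1],[0,0,-1.03,-2.4,-19.5,1.5,-1],[0,0,-1.18,-2.7,-22.5,1.7,-1],[0,0,-1.33,-3.1,-25.5,2,-1],[0,0,-1.48,-3.5,-28.5,2.2,-1],[0,0,-1.63,-3.8,-31.5,2.4,-1],[0,0,-1.78,-4.09,-33.8,2.62,-1]]]'
python3 -m inch '[[[0,0,-0.1,0,0,0.1,-1],[0,0,-0.1,0,0,0.1,-1]]]'
python3 - <<'E'
from h import *
log(); rows([416.5,328.3,112],mk(110.7))
E
```

```text
time_s: 25.9
tool_pos: [415.6, 329.3, 248.7]
orientation: [[-0.25, 0.968, -0.001], [0.968, 0.25, 0.002], [0.003, -0.001, -1.0]]
force: [-0.5, -0.8, -1.6]
gripper_width: 34.0
time_s: 26.1
tool_pos: [414.7, 329.5, 246.0]
orientation: [[-0.348, 0.937, -0.004], [0.937, 0.348, 0.002], [0.003, -0.004, -1.0]]
force: [-0.0, 0.1, -1.4]
gripper_width: 34.3
t 26.1 q [-0.131  0.35  -0.789  1.949  0.295  0.963  0.866] p [414.7 329.5 246. ] F [-0.   0.1 -1.4] w 34.3
rows: turn [-0.004 -0.003 -0.006] shift cm [-0.22  0.18 13.4 ]
```

```bash
python3 -m inch '[[[0,0,0,-0.2,0.18,2,-1],[0,0,0,-0.2,0.18,5.5,-1],[0,0,0,-0.2,0.18,9,-1],[0,0,0,-0.2,0.18,11.3,-1],[0,0,0,-0.2,0.18,12.6,-1],[0,0,0,-0.2,0.18,13.2,-1],[0,0,0,-0.2,0.18,13.4,-1],[0,0,0,-0.2,0.18,13.4,-1]]]'
python3 - <<'E'
from h import *
log(); grab('scene','pics/scene17.png'); 
crop('pics/scene17.png',320,100,470,230,4.5,'pics/s2.png')
E
```

```text
time_s: 26.9
tool_pos: [416.8, 328.6, 112.7]
orientation: [[-0.347, 0.938, -0.004], [0.938, 0.347, 0.002], [0.003, -0.003, -1.0]]
force: [-0.4, 0.3, -0.1]
gripper_width: 34.3
t 26.9 q [-0.244  0.537 -0.672  2.041  0.492  0.728  0.701] p [416.8 328.6 112.7] F [-0.4  0.3 -0.1] w 34.3
```

View pics/s2.png

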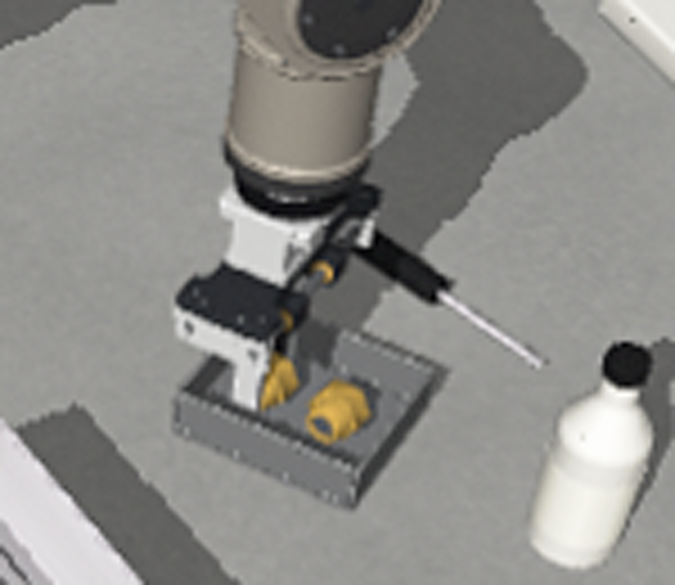

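Both nuts are within the tray walls. I'll release this one and rise.

```bash
python3 -m inch '[[[0,0,0,0,0,0.1,-1],[0,0,0,0,0,0.1,-0.05],[0,0,0,0,0,0.1,-0.05],[0,0,0,0,0,0.1,-0.05],[0,0,0,0,0,0.1,-0.05],[0,0,0,0,0,-1,-0.05],[0,0,0,0,0,-4,-0.05],[0,0,0,0,0,-8.5,-0.05],[0,0,0,0,0,-13,-0.05],[0,0,0,0,0,-16,-0.05],[0,0,0,0,0,-16,-0.05]]]'
python3 -m inch '[[[0,0,0,4,0,0,0],[0,0,0,8,0,0,0],[0,0,0,12,0,-1,0],[0,0,0,12,0,-2,0],[0,0,0,12,0,-2,0],[0,0,0,12,0,-2,0]]]'
python3 - <<'E'
from h import *
log(); grab('scene','pics/scene18.png'); grab('top','pics/top18.png')
crop('pics/scene18.png',90,130,480,350,2,'pics/t1.png'); crop('pics/top18.png',140,170,520,320,2.1,'pics/t2.png')
crop('pics/scene18.png',240,190,370,290,6,'pics/t3.png')
E
```

```text
time_s: 28.05
tool_pos: [418.2, 329.6, 277.6]
orientation: [[-0.347, 0.938, 0.002], [0.938, 0.347, 0.006], [0.005, 0.004, -1.0]]
force: [0.2, 0.8, 0.2]
gripper_width: 44.9
time_s: 28.65
tool_pos: [377.0, 441.0, 297.7]
orientation: [[-0.346, 0.938, 0.002], [0.938, 0.346, 0.005], [0.004, 0.004, -1.0]]
force: [1.1, -0.0, -0.1]
gripper_width: 47.4
t 28.65 q [-0.317  0.382 -0.823  1.792  0.312  1.097  0.677] p [377.  441.  297.7] F [ 1.1 -0.  -0.1] w 47.4
```

View pics/t1.png

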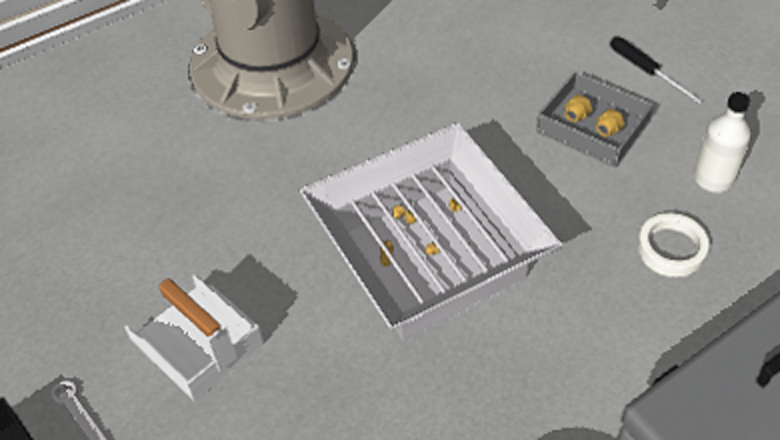

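View pics/t2.png

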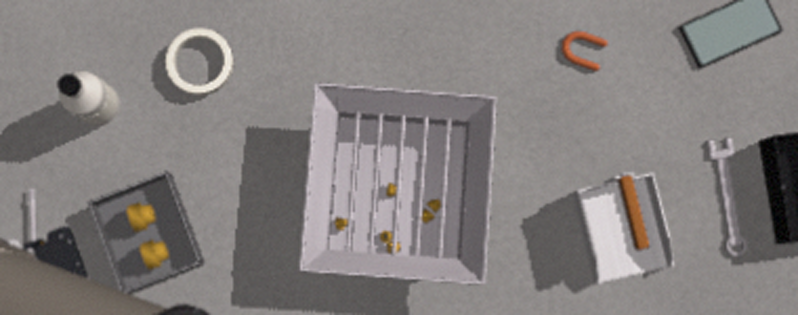

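View pics/t3.png

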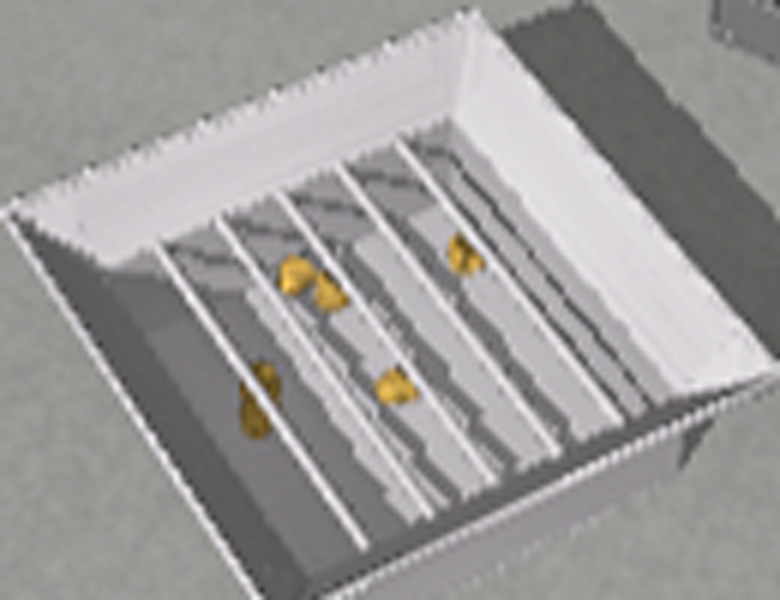

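```bash
python3 - <<'E'
from h import *
T=lambda x,y:(140+x/2.1,170+y/2.1); S=lambda x,y:(240+x/6,190+y/6)
for n,a,b in [('mid',(391,190),(397,385)),('left',(341,224),(465,255)),('low1',(386,236),(328,292)),('low2',(394,247),(296,274))]: pass
import itertools
tops=[(391,190),(341,224),(386,236),(394,247),(433,205),(427,216)]; scs=[(397,385),(465,255),(328,292),(296,274),(263,380),(255,418)]
for t in tops:
    best=min(scs,key=lambda s:np.linalg.norm(w2p('scene',p2w('top',*T(*t),12))-S(*s)))
    print(t,best,np.round(tri({'top':T(*t),'scene':S(*best)}),1))
E
```

```text
(391, 190) (397, 385) [503.2 -18.7  11.6]
(341, 224) (465, 255) [454.8  57.1   8.5]
(386, 236) (328, 292) [434.8 -10.3   8.5]
(394, 247) (296, 274) [418.9 -20.3  13.8]
(433, 205) (255, 418) [478.8 -82.1   9.2]
(427, 216) (263, 380) [463.7 -70.2  13.5]
```

The two-camera check puts all six small nuts 8–14 mm above the bench, which is on the pan floor. Both large nuts are in the tray, the scoop stands level and the bystanders haven't moved. Handing in.

```bash
python3 - <<'E'
from plant import finish_job, read_state
print(read_state()['time_s']); print(finish_job())
E
```

```text
28.75
the job is handed in; nothing more can be done
None
```

The job is done and was handed in at 28.75 s of the allowed 72 s; no verdict was reported.

I tipped the scoop low over the grate to about 44° and stood it back, empty, in its old place. I then picked each large nut off the bars along its 33 mm length and set both down in the grey tray.

- **Small nuts:** all six lie in the catch pan under the bars. The two cameras put their middles about 8–14 mm above the bench, well below the bar tops at 65 mm.
- **Large nuts:** both lie inside the tray walls.
- **Scoop:** it stands level on the bench in both views; I judged this by eye and did not measure the angle.
- **Bystanders:** the tape, spanner, bottle and bend look unmoved in the last pictures, and so does the screwdriver in the scene view. In the top view the arm hides part of it.

No check failed. The only disagreement was about 1 pixel between the two cameras when fitting the large nuts' positions.

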